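# Flip the hex key and pull the magnifier clamp tight

### The arm

A 6-joint arm with a two-finger parallel gripper is mounted at the origin on a cart in front of the work surface, level with it; the furniture and walls round the work are solid. World frame = base frame: x ahead of the robot, y to its left, z up, the work surface at z = 0. Lengths are in m, angles in rad, forces in N, time in s.
With the tool pointing down it reaches from about 0.3 to 0.775 m from the base axis. Payload 14.6 kg.
Tool frame: the origin (TCP) lies midway between the tips of the shut fingers; the grasp point (between the pads) lies 19 mm behind it; z points along the fingers, y is the direction in which the jaws open and shut (so a half turn about z gives the same grasp; the last joint's range is limited). The gripper opens to 85 mm and grips with 20 to 120 N. Pads are 22 mm wide; open, the fingers measure 114 mm over their backs; the gripper's body (76 mm by 85 mm) begins 54 mm behind the grasp point. The pads swing forward as they close: fully open they stand 13 mm farther back than shut.
Start: joints at [1.147, 0.3, 1.521, -0, 1.321, -0.067], TCP at [0.192, 0.515, 0.231] pointing down, gripper open.
Joint ranges: [-3.03, 3.03], [-0.79, 2.21], [0.23, 2.52], [-1.04, 4.18], [0, 3.07], [-2.55, 2.55]. Speed limits (rad/s): [2.22, 2.22, 2.57, 3.14, 3.14, 3.14].

### API

Orientations are given as a unit quaternion [x, y, z, w].
In Python, from plant import * gives the robot as it stands. The module is installed in compiled form; this text tells all that it offers.
- The arm moves only by the shell command python3 -m jog 'ROWS' [FORCE]. ROWS is JSON, a list of rows, each a list of 3 entries, a list of its own where there are three numbers: the turn, a rotation vector about the tool's x, y, z in degrees, then the shift along the tool's x, y, z in m, then the closure, from 0 (fully open) to 1 (shut). In form: [[[ax, ay, az], [tx, ty, tz], hand], ...]. A call has 1 to 5 rows; each row is the pose to reach, as a shift and turn from the pose commanded when the call began, along the tool's axes at that moment; what a row does not reach only later rows make up. A row lasts 1/12 s, in which the tool goes at most 41.7 mm and 7.16 degrees, less where a joint would pass 70% of its speed; a pose out of reach is approached as far as the arm can. A call with a gripper value outside its range is refused whole. The fingers move at their own pace and stop on an object; FORCE is the grip in N (left out, the last holds). Time passes only in rows, so rows that repeat a pose let the fingers close. It gives the time, the measured TCP pose, the force and the opening at its end, in the units of the state.
- get_obs(): the state, without advancing time (a new reading comes with each control period).
- grab_frame(name): name is "scene" or "top" or "wrist"; returns the picture (420x560x3 uint8, red, green, blue); there is no depth.
- camera_info(name): a dict with "fx", "fy", "cx", "cy" (pixels), "k1" (the pictures are not rectified: a ray, as slopes to the right and down, at radius r is drawn at 1 + k1 r^2 times it, then the intrinsics apply), "extrinsics" (4x4, takes a point from camera to world coordinates). Camera axes: x right, y up, looking along -z (the intrinsics and any distortion apply to the point x, -y, -z); pixel columns grow to the right and rows downward; lengths in m; the calibration is good to about 2 mm. A picture is of the moment at which its call begins: read the wrist's pose just before it. camera_info takes no time and is no camera call; for the wrist camera it gives the pose at the moment of the call.
- sign_off(): hands the job in, once; it reports no verdict.
Trained networks look in the newest picture that a camera, given by its name, has taken for a name from the list of things; names that differ only in an ending like _2 or _b are one class to them, and where a whole thing is asked for, a point or a joint stands for the part that bears it (a point fixed in the world has none). Each returns a list of dicts, best first, with "confidence" (0 to 1); they miss things now and then, are a little off and sometimes report something else, mostly with a low value. They report only what shows in the picture. A call takes as long as a camera call. They do not tell look-alikes from the thing itself.
- spot_in(query, camera): "position" ([x, y, z] in m, in world coordinates, good to about 4 mm: the middle of the surface that is visible of it).
- silhouettes(query, camera): "mask" (420x560 bool, what is visible of it).
The state is a dict: "t": time; "q": joint angles; "joint_vel": joint speeds; "joint_torque": joint torques, N m; "tcp_pos": TCP position; "tcp_rot": TCP orientation; "wrist_force": force on the tool from outside, world axes, zero at the start; "wrist_torque": the same for the moment, N m; "finger_gap": finger opening in m.
Only numpy, scipy, OpenCV 4.12 (cv2) and the standard library are available. Lean on these libraries where they do the work, as an engineer would, in place of code of your own. Each camera call takes 0.05 s, during which the arm holds its last target.

### The job

The clamp bolt of the magnifier stand was only run down with the long arm of the L-shaped hex key, which still sticks in it. Draw the key out, flip it so that its short arm goes fully home in the bolt's socket, and with the long arm as the lever turn the bolt clockwise until it comes up solid and is pulled tight with about 1.4 N m, never over 2 N m. Then take the key out and lay it down gently, flat on the bare table, leaving the dish under the lens and the vial beside the stand where they are.

Things in the scene. Friction and masses are not known exactly. Their poses are not given: they have to be found in the camera images.
- stand: Light-grey magnifier stand, fixed to the table. Origin: table level below its pillar; x away from the operator, z up. Base 150 x 126, 16 high (x -70 to 80); pillar; split aluminium clamp head 46 x 42, z 82 to 157; black-rimmed lens on a rod to the left, 94 wide, centre y 160, z 103 to 117. Clamp bolt on the head's front, axis along x at y 0, z 137, its socket's mouth at x -46.
- bolt (a joint): Clamp bolt angle (rad), growing clockwise as seen by the operator (about the stand's +x). Starts within 0.05 of 0, turns stiffly (about 0.8 N m all the way, stays where left) to a solid stop at 0.60. At angle a the socket takes the key when the plane of its L is rolled by a about the stand's +x from level (or by 60 degree steps from that), with 4 degrees of play. Up to 2 N m is safe.
- bolt_mouth (a point): Centre of the mouth of the bolt's hexagon socket; x points into the socket along the bolt axis, y and z turn with the bolt. Dark round bolt head 24 mm in diameter, mouth 23 mm in front of the clamp head's face; socket 15 mm across flats, 23 mm deep, with a 1.5 mm lead-in.
- key: Black steel L-shaped hex key, 14 mm across flats, about 0.32 kg. Origin: where the arms' centre lines meet. Long arm along +x, tip at 135 mm; short arm along +y, tip at 48 mm; z normal to the L. Both arms have flats facing sideways within the plane of the L and edges facing +-z. Starts with the long arm 21 mm deep in the socket, short arm to the left, bend sagging by 5 to 10 degrees.
- key_long_tip (a point): Centre of the end face of the key's long arm (axes as the key's).
- key_short_tip (a point): Centre of the end face of the key's short arm (axes as the key's). Fully home it lies 23 mm inside the socket, beyond bolt_mouth.
- sample_dish: Round petri dish, 71 mm across, 14 high, on the table under the lens. Origin: centre of its underside.
- vial: Upright glass vial with a grey cap and a dark band, 24 mm across, 62 high, on the table 100 to 130 mm right of the pillar. Origin: centre of its underside.
There are look-alikes about, which are no part of the job. Of the things that look like the key, the larger one is meant.

How it is judged:
By the outcome, as a careful person would: the job done as asked, in the order asked, and still so for the second after the job is handed in, with the robot touching nothing.
It also fails if it takes over 67 s, if anything falls off the work surface, if the arm or the gripper's body presses on something with over 40 N, if the wrist force passes 120 N, or if a joint passes its speed limit or range.

## Working session

There is one attempt and no reset: what is moved stays moved. The work goes in short steps, Python scripts to look and compute and a shell command to move; the robot and the scene stay as the last step left them, time stands still between calls to the robot, and variables do not carry over. Pictures are saved under pics/ and viewed, and the job is handed in when it is done.

```bash
mkdir -p pics; ls; python3 - <<'E'
from plant import *
import cv2,json
o=get_obs();print(o)
for n in("scene","top","wrist"):
    i=camera_info(n);print(n,i)
    cv2.imwrite(f"pics/{n}0.png",grab_frame(n)[:,:,::-1])
E
```

```text
pics
{'t': 0.0, 'q': array([ 1.14742114e+00,  3.00472679e-01,  1.52163388e+00,  2.05795526e-05,
        1.32065929e+00, -6.65936331e-02]), 'joint_vel': array([-1.19657323e-03,  4.49303854e-04, -2.90107024e-04,  1.16666217e-03,
       -6.39531841e-05,  6.35705737e-05]), 'joint_torque': array([ 3.34457091e-04, -5.43492293e+01, -3.61802781e+01,  3.88898002e-06,
        3.97666299e-03, -1.56170927e-05]), 'tcp_pos': array([0.19198763, 0.51514326, 0.2306981 ]), 'tcp_rot': array([ 1.77448600e-01,  9.84129895e-01, -5.66664358e-04, -1.51944392e-04]), 'wrist_force': array([-0.58880643, -0.08151763,  0.81489759]), 'wrist_torque': array([0.00537161, 0.00087756, 0.01798685]), 'finger_gap': 0.08519408836032051}
scene {'fx': 502.48849005841714, 'fy': 502.48849005841714, 'cx': 277.62464226696, 'cy': 210.53180137209094, 'k1': -0.05594304787095938, 'extrinsics': array([[ 0.493619  ,  0.39380821, -0.77540659, -0.23138153],
       [-0.86954698,  0.20799534, -0.44791292, -0.50947767],
       [-0.01511083,  0.89535079,  0.44510519,  0.55507563],
       [ 0.        ,  0.        ,  0.        ,  1.        ]]
[... 191 characters left out ...]
106054 ,  0.40480121],
       [-0.99550229, -0.0928617 ,  0.01875915, -0.05643352],
       [-0.00130507,  0.21143518,  0.97739115,  0.99012742],
       [ 0.        ,  0.        ,  0.        ,  1.        ]])}
wrist {'fx': 366.5493002703242, 'fy': 366.5493002703242, 'cx': 277.71174749670934, 'cy': 208.82757450548968, 'k1': -0.06917295458290712, 'extrinsics': array([[ 3.49406018e-01, -8.94010834e-01, -2.80464014e-01,
         1.20263431e-01],
       [ 9.36971313e-01,  3.33244962e-01,  1.05035966e-01,
         5.42796314e-01],
       [-4.40071621e-04, -2.99486934e-01,  9.54100300e-01,
         3.72466872e-01],
       [ 0.00000000e+00,  0.00000000e+00,  0.00000000e+00,
         1.00000000e+00]])}
```

View pics/scene0.png

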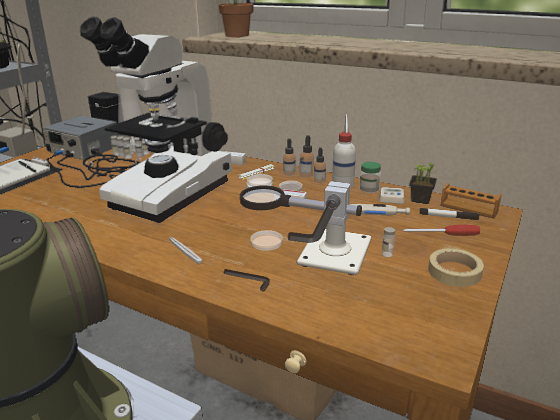

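View pics/top0.png

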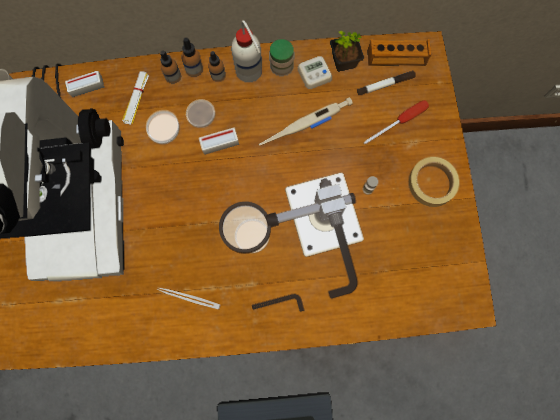

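View pics/wrist0.png

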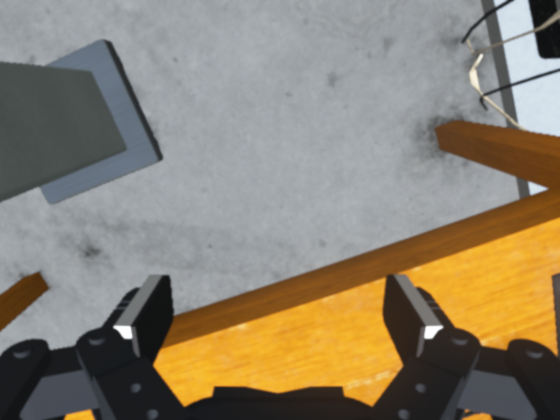

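```bash
cat > h.py <<'E'
from plant import *
import cv2, numpy as np
from scipy.optimize import least_squares
from scipy.spatial.transform import Rotation as R
def proj(P,i):
    P=np.atleast_2d(P);E=i["extrinsics"];c=(P-E[:3,3])@E[:3,:3]
    s=np.c_[c[:,0]/-c[:,2],-c[:,1]/-c[:,2]];r2=(s**2).sum(1,keepdims=True)
    s=s*(1+i["k1"]*r2);return s*[i["fx"],i["fy"]]+[i["cx"],i["cy"]]
def ray(uv,i):
    d=(np.array(uv,float)-[i["cx"],i["cy"]])/[i["fx"],i["fy"]];s=d.copy()
    for _ in range(20): s=d/(1+i["k1"]*(s@s))
    E=i["extrinsics"];v=E[:3,:3]@[s[0],-s[1],-1];return E[:3,3],v/np.linalg.norm(v)
def onz(uv,i,z):
    o,v=ray(uv,i);return o+v*(z-o[2])/v[2]
E
python3 - <<'E'
from h import *
for n,(x0,y0,x1,y1) in dict(top=(210,165,400,315),scene=(230,165,430,315)).items():
    im=grab_frame(n)[y0:y1,x0:x1,::-1]
    cv2.imwrite(f"pics/{n}1.png",cv2.resize(im,None,fx=4,fy=4,interpolation=cv2.INTER_CUBIC))
    for q in ("bolt_mouth","key","vial","sample_dish","stand","key_short_tip"):
        print(n,q,[(np.round(d["position"],4),round(d["confidence"],2)) for d in spot_in(q,n)])
E
```

```text
top bolt_mouth [(array([ 0.5735, -0.1648,  0.1432]), 0.69), (array([ 0.4901, -0.1733,  0.1222]), 0.66)]
top key [(array([ 0.4884, -0.1775,  0.1189]), 0.87), (array([ 4.46e-01, -5.42e-02, -1.00e-04]), 0.64)]
top vial []
top sample_dish [(array([ 0.5569, -0.0238,  0.0121]), 0.49)]
top stand [(array([ 0.5904, -0.1223,  0.1136]), 0.65), (array([ 0.5679, -0.1613,  0.1418]), 0.35)]
top key_short_tip [(array([ 0.4878, -0.1714,  0.1222]), 0.94), (array([ 0.4465, -0.0532,  0.0037]), 0.61), (array([ 0.571 , -0.1585,  0.1425]), 0.51)]
scene bolt_mouth [(array([ 0.5735, -0.1657,  0.1439]), 0.45)]
scene key [(array([ 0.4757, -0.1713,  0.1209]), 0.97), (array([ 0.4517, -0.0543,  0.0055]), 0.78)]
scene vial [(array([ 0.6477, -0.2566,  0.0321]), 0.66), (array([ 0.483 , -0.1702,  0.1249]), 0.4)]
scene sample_dish [(array([ 0.5745, -0.0107,  0.01  ]), 0.79)]
scene stand [(array([ 0.5907, -0.1596,  0.0732]), 0.61)]
scene key_short_tip [(array([ 0.4815, -0.1651,  0.1204]), 0.67), (array([ 0.4494, -0.0521,  0.0039]), 0.52)]
```

View pics/top1.png

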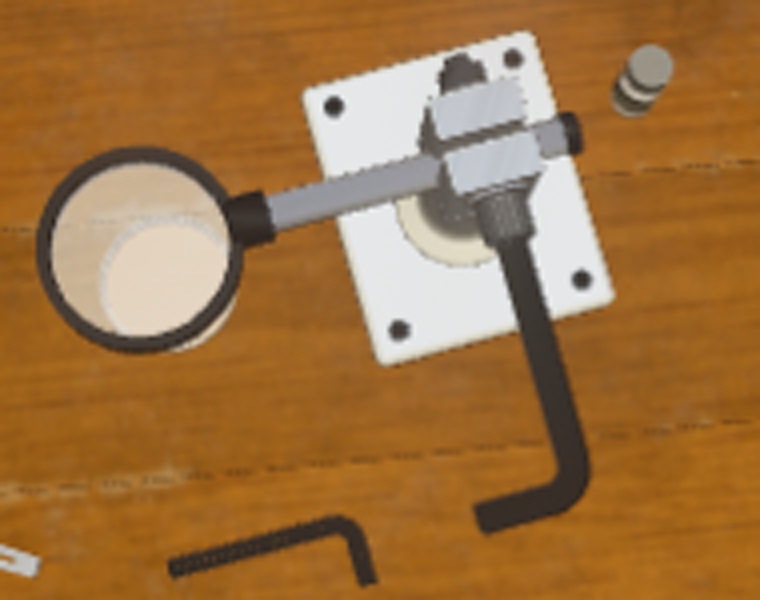

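View pics/scene1.png

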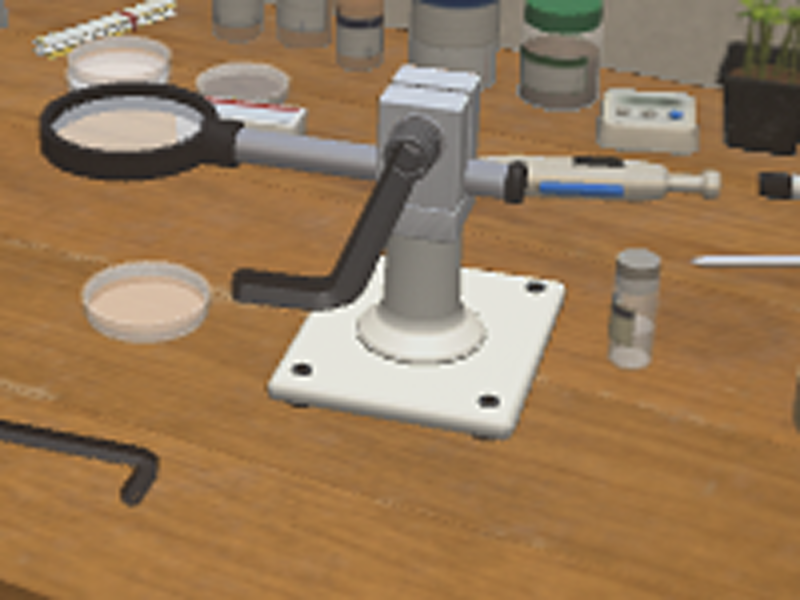

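```bash
cat >> h.py <<'E'
def Tst(p): 
    T=np.eye(4);T[:3,:3]=R.from_euler('z',p[2]).as_matrix();T[:2,3]=p[:2];return T
def ap(T,P): return np.atleast_2d(P)@T[:3,:3].T+T[:3,3]
E
python3 - <<'E'
from h import *
it,isc=camera_info("top"),camera_info("scene")
f=lambda a,x0,y0:(np.array(a)+.5)/4-.5+[x0,y0]
ct=f([(303,90),(533,30),(615,297),(382,365),(333,106),(513,58),(581,280),(399,330)],210,165)
cs=f([(268,385),(515,425),(565,285),(302,369),(488,401),(536,287)],230,165)
def mod(p):
    c=lambda m:np.array([[80-m,63-m],[80-m,-63+m],[-70+m,-63+m],[-70+m,63-m]])/1000
    C=np.vstack([c(p[3]*1000),c(p[4]*1000)]);return np.c_[C,np.full(8,.016)]
def res(p,which):
    W=ap(Tst(p),mod(p));r=[]
    if 't' in which:r.append((proj(W,it)-ct).ravel())
    if 's' in which:r.append((proj(W[[3,2,1,7,6,5]],isc)-cs).ravel())
    return np.concatenate(r)
for w in('t','s','ts'):
    s=least_squares(res,[.59,-.14,.2,.002,.012],args=(w,));p=s.x
    print(w,np.round(p,4),np.degrees(p[2]),np.abs(s.fun).max())
    b=ap(Tst(p),[[-.046,0,.137]])
    print(' mouth',b.round(4),proj(b,it),proj(b,isc), (proj(b,it)-[210,165])*4,(proj(b,isc)-[230,165])*4)
    print(' head top', ((proj(ap(Tst(p),[[-.023,.021,.157],[-.023,-.021,.157],[.023,.021,.157],[.023,-.021,.157]]),it)-[210,165])*4).round(),((proj(ap(Tst(p),[[-.023,.021,.157],[-.023,-.021,.157],[.023,.021,.157],[.023,-.021,.157]]),isc)-[230,165])*4).round())
E
```

```text
t [ 0.6089 -0.1608  0.1743  0.0017  0.015 ] 9.988353777950428 0.6068559187880851
 mouth [[ 0.5636 -0.1687  0.137 ]] [[337.7061872  224.99433173]] [[331.49714735 205.4658959 ]] [[510.82474879 239.97732693]] [[405.98858939 161.86358361]]
 head top [[454. 194.]
 [547. 168.]
 [425.  95.]
 [516.  70.]] [[377.  99.]
 [462. 110.]
 [400.  64.]
 [482.  74.]]
s [ 6.101e-01 -1.599e-01  1.804e-01  6.000e-04  1.520e-02] 10.334250938394078 1.0155868722570744
 mouth [[ 0.5648 -0.1682  0.137 ]] [[337.31893471 224.37567077]] [[331.48373993 205.16900007]] [[509.27573883 237.50268308]] [[405.93495972 160.67600026]]
 head top [[453. 191.]
 [545. 166.]
 [422.  93.]
 [513.  68.]] [[376.  98.]
 [462. 109.]
 [399.  63.]
 [481.  72.]]
ts [ 0.6091 -0.1606  0.1756  0.0014  0.0151] 10.063734092495258 1.0230957443942543
 mouth [[ 0.5638 -0.1687  0.137 ]] [[337.65382602 224.90412819]] [[331.49852976 205.42348691]] [[510.61530408 239.61651278]] [[405.99411904 161.69394765]]
 head top [[454. 193.]
 [546. 168.]
 [424.  95.]
 [516.  70.]] [[377.  99.]
 [462. 110.]
 [400.  63.]
 [482.  73.]]
```

```bash
cat >> h.py <<'E'
SP=[.6091,-.1606,.1756]; TS=Tst(SP)
def kmask(T,i,L=.114,S=.048,ss=4,w=.007,chl=0.0):
    m=np.zeros((420*ss,560*ss),np.uint8)
    r=w/np.cos(np.pi/6); a=np.arange(6)*np.pi/3
    def hexa(c,ax,f):  # edges along z
        z=np.array([0,0,1.]);return np.array([c+r*(np.cos(t)*z+np.sin(t)*f) for t in a])
    ex,ey=np.eye(3)[0],np.eye(3)[1]; c=.012
    A=np.vstack([hexa(ex*c,ex,ey),hexa(ex*L,ex,ey)]);B=np.vstack([hexa(ey*c,ey,ex),hexa(ey*S,ey,ex)])
    # bend: outer arc radius ~ 
    ctr=np.array([c,c,0]);Cs=[]
    for t in np.linspace(0,np.pi/2,7):
        d=np.array([-np.cos(t),-np.sin(t),0.]);Cs.append(np.array([ctr+c*d+r*(np.cos(u)*np.array([0,0,1.])+np.sin(u)*d) for u in a]))
    for P in [A,B]+[np.vstack(Cs[k:k+2]) for k in range(6)]:
        uv=proj(ap(T,P),i);h=cv2.convexHull(((uv+.5)*ss-.5).astype(np.float32).reshape(-1,1,2))
        cv2.fillConvexPoly(m,np.round(h*16).astype(np.int32),255,shift=4)
    return cv2.resize(m,(560,420),interpolation=cv2.INTER_AREA)/255.
def kT(p): # x,y,z of bend, yaw,pitch(sag>0 = tip up),roll
    T=np.eye(4);T[:3,:3]=R.from_euler('ZYX',[p[3],-p[4],p[5]]).as_matrix();T[:3,3]=p[:3];return T
E
python3 - <<'E'
from h import *
from scipy.optimize import minimize
infos={};M={}
for n in("top","scene"):
    infos[n]=camera_info(n);im=grab_frame(n)
    ds=silhouettes("key",n)
    for d in ds: 
        ys,xs=np.nonzero(d["mask"]);print(n,d["confidence"],len(xs),xs.min(),xs.max(),ys.min(),ys.max())
    d=max(ds,key=lambda d:d["mask"].sum() if d["confidence"]>.4 else 0)
    M[n]=d["mask"].astype(float);np.save(f"m_{n}.npy",d["mask"]);np.save(f"im_{n}.npy",im)
ey=.1756
b0=ap(TS,[[-.046,0,.137]])[0]-.114*np.array([np.cos(ey)*.99,np.sin(ey)*.99,.14])
x0=np.r_[b0,ey,.14,0]
def cost(p,ns): 
    return sum(((kmask(kT(p),infos[n])-M[n])**2).sum()/M[n].sum() for n in ns)
for ns in(["top","scene"],):
    best=x0
    for k in range(3):
        sim=np.vstack([best]+[best+np.eye(6)[j]*[.004,.004,.004,.03,.03,.06][j] for j in range(6)])
        s=minimize(cost,best,args=(ns,),method="Nelder-Mead",options=dict(initial_simplex=sim,maxiter=400,xatol=1e-5,fatol=1e-5));best=s.x
    print(ns,best.round(4),s.fun,cost(x0,ns),[cost(best,[n]) for n in ns])
    t=ap(kT(best),[[.114,0,0]])[0];print("mouth by key",t,"in stand",(t-TS[:3,3])@TS[:3,:3],"short tip",ap(kT(best),[[0,.048,0]]))
    np.save("key0.npy",best)
E
```

```text
top 0.83 701 329 356 225 297
top 0.82 251 254 303 294 310
scene 0.78 551 288 335 202 242
scene 0.62 325 224 269 269 291
['top', 'scene'] [ 0.453  -0.1875  0.1259  0.172   0.1021 -0.0975] 0.14569398112994136 0.36928710040499924 [np.float64(0.07970863834331249), np.float64(0.06598534278662889)]
mouth by key [ 0.56470553 -0.16810838  0.13748737] in stand [-0.04502348  0.00036275  0.13748737] short tip [[ 0.44526564 -0.14037084  0.12121647]]
```

Two things look like the key. (A) The large L in the bolt, at top px (340,260), has its short arm left and its bend at (352,290). (B) A smaller L lies on the table at (278,301). A is the one meant, because it is larger and sticks in the bolt; the enlarged crop above confirms it.

```bash
cat >> h.py <<'E'
def tcp():
    o=get_obs();T=np.eye(4);T[:3,:3]=R.from_quat(o["tcp_rot"]).as_matrix();T[:3,3]=o["tcp_pos"];return T
def rel(Tg,Tc=None):
    Tc=tcp() if Tc is None else Tc
    D=np.linalg.inv(Tc)@Tg
    rv=np.degrees(R.from_matrix(D[:3,:3]).as_rotvec());print("turn",rv.round(2).tolist(),"shift",D[:3,3].round(4).tolist());return D
def toolon(TK,s,fwd=.019): # tool pose for grasp on key pose TK
    T=np.eye(4);T[:3,:3]=np.c_[-TK[:3,0],TK[:3,1],-TK[:3,2]];T[:3,3]=(TK@[s,0,0,1])[:3]-fwd*TK[:3,2];return T
E
python3 - <<'E'
from h import *
T=toolon(kT(np.load("key0.npy")),.085,.020);np.save("Tg.npy",T);print(T.round(3))
H=T.copy();H[:3,3]-=.09*H[:3,2];np.save("Th.npy",H);rel(H);print(H[:3,3])
E
```

```text
[[-0.98  -0.161  0.117  0.539]
 [-0.17   0.982 -0.079 -0.175]
 [-0.102 -0.097 -0.99   0.115]
 [ 0.     0.     0.     1.   ]]
turn [3.9, -7.18, -29.96] shift [-0.5534, -0.5225, 0.0275]
[ 0.52811869 -0.16754535  0.20383559]
```

```bash
python3 -m jog '[[[0,0,0],[-0.14,-0.13,0],0],[[0,0,-10],[-0.14,-0.13,0],0],[[0,0,-10],[-0.14,-0.13,0],0],[[0,0,-15],[-0.14,-0.13,0],0],[[0,0,-15],[-0.14,-0.13,0],0]]' ; python3 - <<'E'
from h import *
rel(np.load("Th.npy"))
E
```

```text
t: 1.47
tcp_pos: [0.2787, 0.342, 0.2314]
tcp_rot: [0.045, 0.999, -0.0, 0.0]
wrist_force: [0.6, 0.5, 1.1]
finger_gap: 0.0852
turn [4.78, -6.52, -14.71] shift [-0.2943, -0.4851, 0.0277]
```

```bash
python3 -m jog '[[[0,0,-3],[-0.15,-0.245,0.01],0],[[0,0,-6],[-0.15,-0.245,0.01],0],[[0,0,-8],[-0.15,-0.245,0.01],0],[[0,0,-8],[-0.15,-0.245,0.01],0],[[0,0,-8],[-0.15,-0.245,0.01],0]]' ;python3 -m jog '[[[0,0,0],[-0.115,-0.22,0.01],0],[[0,0,0],[-0.115,-0.22,0.01],0],[[0,0,0],[-0.115,-0.22,0.01],0],[[0,0,0],[-0.115,-0.22,0.01],0],[[0,0,0],[-0.115,-0.22,0.01],0]]'; python3 - <<'E'
from h import *
rel(np.load("Th.npy"))
E
```

```text
t: 1.88
tcp_pos: [0.3696, 0.1557, 0.2243]
tcp_rot: [-0.023, 1.0, 0.0, 0.0]
wrist_force: [1.2, 1.3, 0.0]
finger_gap: 0.0852
t: 2.3
tcp_pos: [0.4745, -0.0246, 0.2158]
tcp_rot: [-0.022, 1.0, -0.0, 0.0]
wrist_force: [0.6, -0.2, 0.5]
finger_gap: 0.0849
turn [5.2, -6.16, -7.02] shift [-0.0473, -0.1451, 0.012]
```

```bash
python3 -m jog '[[[2,-3,-3],[-0.0473,-0.1451,0.012],0],[[4,-5,-6],[-0.0473,-0.1451,0.012],0],[[5.2,-6.2,-7],[-0.0473,-0.1451,0.012],0],[[5.2,-6.2,-7],[-0.0473,-0.1451,0.012],0],[[5.2,-6.2,-7],[-0.0473,-0.1451,0.012],0]]'; python3 - <<'E'
from h import *
rel(np.load("Tg.npy"));print(get_obs()["q"].round(2))
cv2.imwrite("pics/w1.png",grab_frame("wrist")[:,:,::-1])
E
```

```text
t: 2.72
tcp_pos: [0.5281, -0.1693, 0.2029]
tcp_rot: [-0.082, 0.994, -0.044, 0.055]
wrist_force: [0.2, 0.3, -0.7]
finger_gap: 0.0853
turn [-0.04, -0.04, -0.18] shift [-0.0005, 0.0017, 0.0889]
[-0.36  0.26  1.64 -0.04  1.1  -2.08]
```

View pics/w1.png

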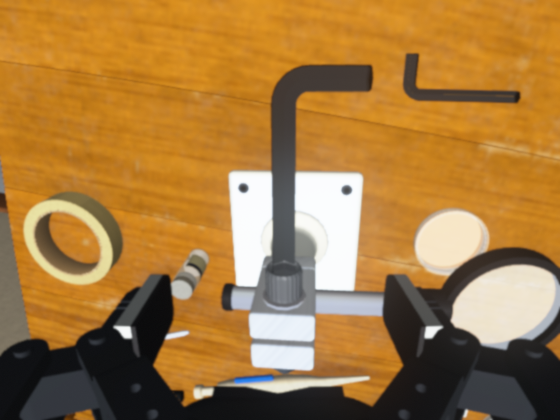

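The wrist view shows the big key's long arm at column ~284, centred between the fingers, with the bend at (285,80), the bolt head at (284,283) and the small key at (460,90). I'll check the fit in this view.

```bash
python3 - <<'E'
from h import *
i=camera_info("wrist");im=grab_frame("wrist")[:,:,::-1].copy();k=np.load("key0.npy")
m=kmask(kT(k),i)
im[...,1]=np.where(m>.5,np.minimum(255,im[...,1].astype(int)+90),im[...,1]).astype(np.uint8)
for P in [[-.046,0,.137],[-.023,0,.137],[-.023,.021,.157],[-.023,-.021,.157],[.023,.021,.157],[.023,-.021,.157],[-.07,.063,.016],[-.07,-.063,.016],[.08,-.063,.016]]:
    u=proj(ap(TS,[P]),i)[0];cv2.circle(im,tuple(int(round(x)) for x in u),2,(0,0,255),-1)
cv2.imwrite("pics/w2.png",cv2.resize(im[40:400,150:450],None,fx=2,fy=2)[:600])
E
python3 -m jog '[[[0,0,0],[0,0.0015,0.04],0],[[0,0,0],[0,0.0015,0.075],0],[[0,0,0],[0,0.0015,0.089],0],[[0,0,0],[0,0.0015,0.089],0]]'
```

```text
t: 3.15
tcp_pos: [0.5363, -0.1692, 0.1121]
tcp_rot: [-0.084, 0.994, -0.043, 0.053]
wrist_force: [-0.6, -0.3, -0.0]
finger_gap: 0.0853
```

View pics/w2.png

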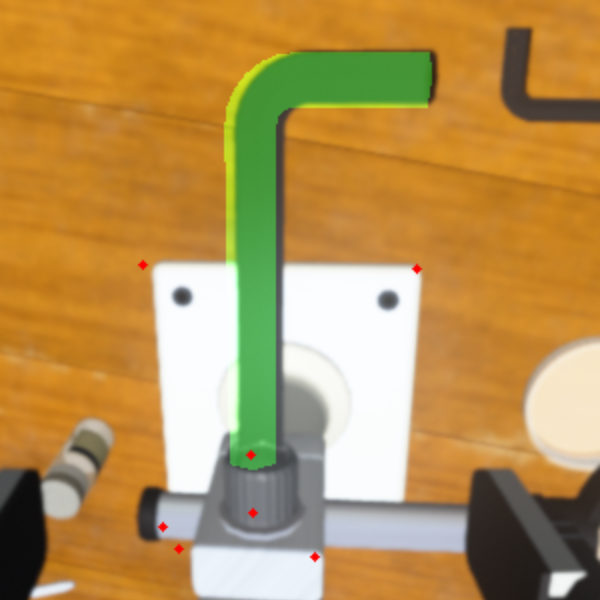

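```bash
python3 -m jog '[[[0,0,0],[0,0,0],0]]'; python3 - <<'E'
from h import *
rel(np.load("Tg.npy"));print(tcp().round(4));print(get_obs())
E
```

```text
t: 3.23
tcp_pos: [0.5377, -0.1699, 0.1158]
tcp_rot: [-0.084, 0.994, -0.044, 0.055]
wrist_force: [0.3, -0.6, -0.1]
finger_gap: 0.0853
turn [0.03, -0.01, 0.05] shift [0.0, -0.0047, 0.0015]
[[-0.98   -0.1615  0.1164  0.5377]
 [-0.1712  0.9821 -0.0782 -0.1699]
 [-0.1016 -0.0965 -0.9901  0.1158]
 [ 0.      0.      0.      1.    ]]
{'t': 3.2333, 'q': array([-0.35683338,  0.38763339,  1.69754468, -0.04098962,  0.91998825,
       -2.07299897]), 'joint_vel': array([-0.002957  , -0.03338478, -0.02547505,  0.00163481,  0.00469954,
       -0.00118592]), 'joint_torque': array([-1.32694021e-01, -5.18224812e+01, -2.99028468e+01, -8.60429183e-02,
       -5.91323711e-01,  1.41469325e-02]), 'tcp_pos': array([ 0.5377108 , -0.16991121,  0.11576808]), 'tcp_rot': array([-0.08368208,  0.99401237, -0.04393654,  0.05482973]), 'wrist_force': array([ 0.26565068, -0.64012094, -0.07370111]), 'wrist_torque': array([0.06149614, 0.03063165, 0.01632634]), 'finger_gap': 0.08531725796893994}
```

```bash
python3 -m jog '[[[0,0,0],[0,0,0],0]]'; python3 - <<'E'
from h import *
rel(np.load("Tg.npy"))
im=grab_frame("wrist")[:,:,::-1]
cv2.imwrite("pics/w3.png",im)
rel(np.load("Tg.npy"))
E
```

```text
t: 3.32
tcp_pos: [0.5383, -0.1704, 0.1171]
tcp_rot: [-0.084, 0.994, -0.045, 0.056]
wrist_force: [-0.3, 0.3, -0.1]
finger_gap: 0.0854
turn [-0.05, 0.12, 0.04] shift [0.0007, -0.004, 0.0028]
turn [-0.07, 0.15, 0.03] shift [0.0007, -0.0038, 0.0029]
```

View pics/w3.png

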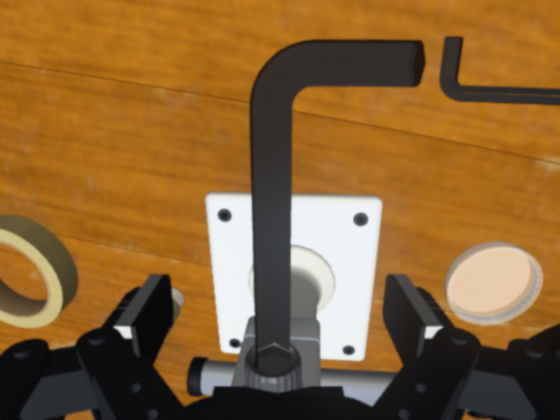

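The wrist view shows the key's long arm at column ~273 near the fingers and the jaw middle at ~280. I'll shift about -3 mm in tool y and then close.

```bash
python3 -m jog '[[[0,0,0],[0,-0.0035,0.002],0],[[0,0,0],[0,-0.0035,0.002],0],[[0,0,0],[0,-0.0035,0.002],0.5],[[0,0,0],[0,-0.0035,0.002],0.9],[[0,0,0],[0,-0.0035,0.002],1]]' 100;python3 -m jog '[[[0,0,0],[0,0,0],1],[[0,0,0],[0,0,0],1],[[0,0,0],[0,0,0],1]]'; python3 - <<'E'
from h import *
rel(np.load("Tg.npy"));print(get_obs())
E
```

```text
t: 3.78
tcp_pos: [0.5385, -0.1744, 0.1139]
tcp_rot: [-0.083, 0.994, -0.044, 0.055]
wrist_force: [-0.4, 0.1, -0.5]
finger_gap: 0.0513
t: 4.03
tcp_pos: [0.5384, -0.1741, 0.1136]
tcp_rot: [-0.083, 0.994, -0.044, 0.055]
wrist_force: [-2.1, 11.2, 0.3]
finger_gap: 0.013
turn [0.04, -0.02, -0.0] shift [-0.0003, -0.0006, -0.001]
{'t': 4.0333, 'q': array([-0.36391033,  0.3942816 ,  1.69371105, -0.03956024,  0.91715359,
       -2.07978988]), 'joint_vel': array([ 0.00974385, -0.00517826,  0.01335523,  0.02094203,  0.0176903 ,
       -0.00546209]), 'joint_torque': array([ -2.95339398, -56.39324784, -33.91144037,  -0.7646684 ,
        -1.48902297,   0.32077253]), 'tcp_pos': array([ 0.53836191, -0.17410789,  0.11364492]), 'tcp_rot': array([-0.08319529,  0.99406308, -0.04375166,  0.05479898]), 'wrist_force': array([-2.11637262, 11.24772171,  0.27660715]), 'wrist_torque': array([2.22407312, 0.4773831 , 0.6861859 ]), 'finger_gap': 0.013012973228672486}
```

```bash
python3 -m jog '[[[0,0,0],[0,0.001,0],1],[[0,0,0],[0.006,0.001,0],1],[[0,0,0],[0.012,0.001,0],1]]'; python3 -m jog '[[[0,0,0],[0.012,0,0],1],[[0,0,0],[0.024,0,0],1],[[0,0,0],[0.036,0,0],1],[[0,0,0],[0.048,0,0],1],[[0,0,0],[0.06,0,0],1]]';python3 - <<'E'
from h import *
print(get_obs())
for n in("wrist","scene"):cv2.imwrite(f"pics/{n}4.png",grab_frame(n)[:,:,::-1])
E
```

```text
t: 4.28
tcp_pos: [0.5265, -0.1754, 0.1123]
tcp_rot: [-0.083, 0.994, -0.044, 0.055]
wrist_force: [1.8, 0.5, -1.2]
finger_gap: 0.0117
t: 4.7
tcp_pos: [0.4665, -0.1857, 0.1058]
tcp_rot: [-0.083, 0.994, -0.044, 0.055]
wrist_force: [0.6, -0.0, -2.7]
finger_gap: 0.0119
{'t': 4.7, 'q': array([-0.44139028,  0.27828538,  1.87645396, -0.02837982,  0.84840635,
       -2.16172708]), 'joint_vel': array([-0.17285448, -0.22471089,  0.34065856,  0.0284435 , -0.12121121,
       -0.18569995]), 'joint_torque': array([  1.69085506, -46.71602011, -33.01576138,  -0.14672858,
        -0.13691182,   0.40417431]), 'tcp_pos': array([ 0.4665314 , -0.18571099,  0.10584677]), 'tcp_rot': array([-0.08311307,  0.99407342, -0.0439348 ,  0.05458934]), 'wrist_force': array([ 0.57127046, -0.01239634, -2.74372877]), 'wrist_torque': array([0.1199658 , 0.0154956 , 0.00526058]), 'finger_gap': 0.011916101328457052}
```

View pics/wrist4.png

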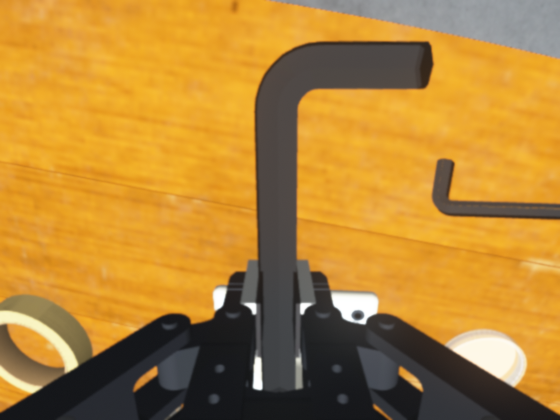

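View pics/scene4.png

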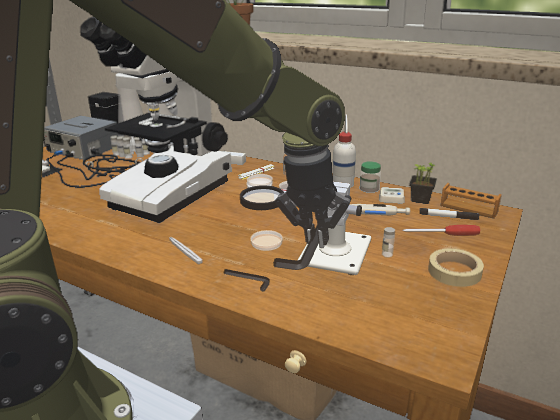

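The key is out and held: the wrist view has the bend at (265,60), and the short arm runs right to (430,65). Next is the yaw to the pre-insert pose.

```bash
cat >> h.py <<'E'
def insT(d,s=.085,fwd=.021,a=-.028,y=.0004,z=.1373,gk=None):
    """tool pose with short tip d beyond mouth (neg = before); a = bolt roll"""
    K=np.eye(4);Rx=R.from_euler('x',a).as_matrix()
    K[:3,:3]=Rx@np.c_[[0,-1,0],[1,0,0],[0,0,1]];K[:3,3]=[-.046-.048+d,y,z]
    K=TS@K
    return (K@np.linalg.inv(gk) if gk is not None else toolon(K,s,fwd)),K
E
python3 - <<'E'
from h import *
T,_=insT(-.015);print(T.round(3));rel(T);print(get_obs()["q"].round(2))
E
```

```text
[[-0.175  0.985  0.005  0.517]
 [ 0.984  0.175 -0.028 -0.263]
 [-0.028  0.    -1.     0.119]
 [ 0.     0.     0.     1.   ]]
turn [1.42, 7.6, 89.25] shift [-0.0377, -0.0857, -0.0009]
[-0.44  0.28  1.88 -0.03  0.85 -2.16]
```

```bash
python3 -m jog '[[[0,3,7],[-0.005,-0.02,-0.002],1],[[0,3,14],[-0.01,-0.04,-0.004],1],[[0,3,21],[-0.02,-0.06,-0.006],1],[[0,3,28],[-0.03,-0.075,-0.008],1],[[0,3,35],[-0.035,-0.085,-0.008],1]]';python3 - <<'E'
from h import *
T,_=insT(-.015);rel(T)
E
```

```text
t: 5.22
tcp_pos: [0.5161, -0.2639, 0.1265]
tcp_rot: [0.224, 0.973, -0.028, 0.041]
wrist_force: [0.1, -1.2, -2.3]
finger_gap: 0.0118
turn [1.34, 4.34, 53.96] shift [0.0004, 0.0009, 0.0078]
```

```bash
python3 -m jog '[[[0,0.5,7],[0,0,0.002],1],[[0,1,14],[0,0,0.004],1],[[0,1.5,21],[0,0,0.006],1],[[0.5,2.5,28],[0,0,0.007],1],[[0.5,3,35],[0,0,0.008],1]]'; python3 -m jog '[[[0,0.5,6],[0,0,0],1],[[0,1,12],[0,0,0],1],[[0.5,1.5,18.5],[0,0,0],1],[[0.5,1.5,18.5],[0,0,0],1],[[0.5,1.5,18.5],[0,0,0],1]]';python3 - <<'E'
from h import *
T,_=insT(-.015);rel(T);print(get_obs()["q"].round(2))
for n in("wrist","scene","top"):
    im=grab_frame(n);cv2.imwrite(f"pics/{n}5.png",im[:,:,::-1])
    ds=silhouettes("key",n);print(n,[(round(d["confidence"],2),d["mask"].sum()) for d in ds])
    for j,d in enumerate(ds):np.save(f"m5_{n}{j}.npy",d["mask"])
np.save("tcp5.npy",tcp())
E
```

```text
t: 5.63
tcp_pos: [0.5156, -0.2631, 0.1177]
tcp_rot: [0.507, 0.862, -0.013, 0.02]
wrist_force: [-0.0, -0.5, -2.4]
finger_gap: 0.0119
t: 6.05
tcp_pos: [0.5155, -0.2631, 0.1178]
tcp_rot: [0.635, 0.772, -0.007, 0.009]
wrist_force: [0.3, 0.1, -3.1]
finger_gap: 0.0116
turn [0.08, -0.34, 1.06] shift [-0.0006, 0.0011, -0.0009]
[-0.53  0.47  1.56 -0.02  1.09 -0.71]
wrist [(0.98, np.int64(19088))]
scene [(0.89, np.int64(563)), (0.68, np.int64(264))]
top [(0.64, np.int64(300)), (0.59, np.int64(343))]
```

View pics/wrist5.png

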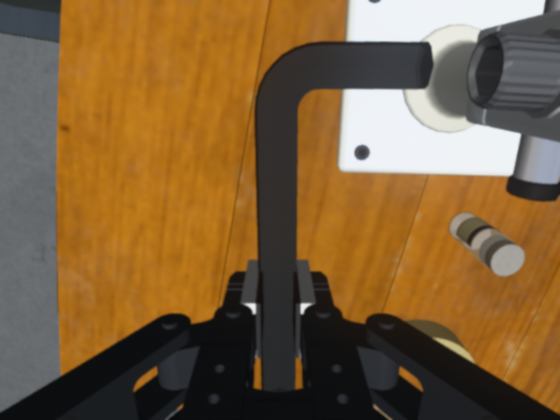

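View pics/scene5.png

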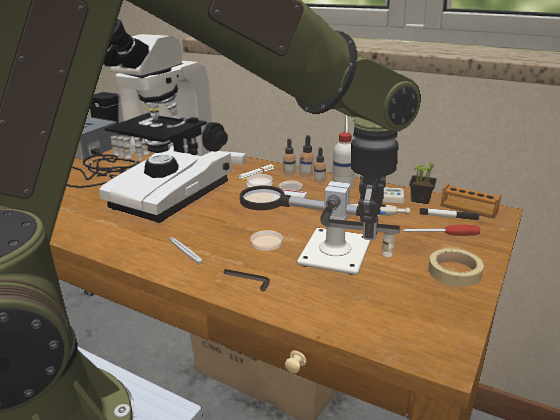

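View pics/top5.png

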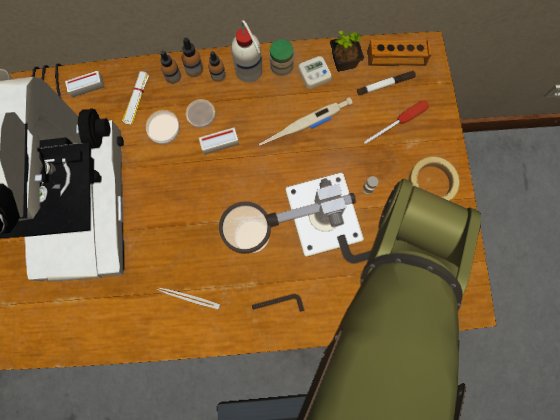

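```bash
cat > fit.py <<'E'
from h import *
from scipy.optimize import minimize
def fitgk(masks,infos,Tt,x0,pri,prior_sig,wr=None,crop=None):
    # params: s,dy,h (key axis in tool: grasp z back), pitch about tool y, roll about key x, yaw about tool z
    def G(p):
        B=np.eye(4);B[:3,:3]=np.c_[[-1,0,0],[0,1,0],[0,0,-1]]@np.eye(3)
        B[:3,:3]=R.from_euler('ZYX',[p[5],p[3],p[4]]).as_matrix()@B[:3,:3]
        B[:3,3]=[0,p[1],-p[2]];B[:3,3]-=p[0]*B[:3,0];return B
    def cost(p):
        c=0
        for n,m in masks.items():
            K=Tt@G(p);q=kmask(K,infos[n],L=.135 if n!="wrist" else .06,ss=3)
            w=crop[n];d=(q-m)*w;c+=(d**2).sum()/(m*w).sum()
        return c+1e-3*(((p-pri)/prior_sig)**2).sum()
    best=x0
    for k in range(3):
        sim=np.vstack([best]+[best+np.eye(6)[j]*[.003,.001,.003,.03,.02,.02][j] for j in range(6)])
        s=minimize(cost,best,method="Nelder-Mead",options=dict(initial_simplex=sim,maxiter=250,xatol=1e-5,fatol=1e-5));best=s.x
    return best,G(best),s.fun
E
python3 - <<'E'
from fit import *
inf={n:camera_info(n) for n in("wrist","scene","top")}
Tt=np.load("tcp5.npy")
M={n:np.load(f"m5_{n}0.npy").astype(float) for n in("wrist","scene")}
for j in(0,1):
    m=np.load(f"m5_top{j}.npy");ys,xs=np.nonzero(m);print(j,xs.min(),xs.max(),ys.min(),ys.max())
    if xs.max()>320:M["top"]=m.astype(float)
ms=M["scene"];ys,xs=np.nonzero(ms);print("scene",xs.min(),xs.max(),ys.min(),ys.max())
C={n:np.ones((420,560)) for n in M}
C["wrist"][250:]=0
C["scene"][:,355:]=0   # gripper covers
if "top" in M: C["top"][:,364:]=0
x0=np.array([.085,0,.021,0,0,0.]);sg=np.array([.01,.0007,.004,.1,.02,.02])
for sel in (["wrist","scene","top"],["wrist"],["scene","top"]):
    sel=[n for n in sel if n in M]
    b,G,f=fitgk({n:M[n] for n in sel},inf,Tt,x0,x0,sg,crop=C);print(sel,b.round(4),round(f,4))
    K=Tt@G;tip=ap(K,[[0,.048,0],[0,0,0]]);print(" tip, bend in stand",((tip-TS[:3,3])@TS[:3,:3]).round(4))
    if len(sel)==3: np.save("gk.npy",G)
for n,(x0,y0,x1,y1,f) in dict(wrist=(230,0,560,200,2.4),scene=(290,170,410,260,6)).items():
    im=cv2.imread(f"pics/{n}5.png")
    K=Tt@np.load("gk.npy");m=kmask(K,inf[n]);im[...,1]=np.where(m>.5,np.minimum(255,im[...,1].astype(int)+90),im[...,1]).astype(np.uint8)
    u=proj(ap(TS,[[-.046,0,.137]]),inf[n])[0];cv2.circle(im,tuple(int(round(x)) for x in u),1,(0,0,255),-1)
    cv2.imwrite(f"pics/{n}6.png",cv2.resize(im[y0:y1,x0:x1],None,fx=f,fy=f,interpolation=cv2.INTER_CUBIC))
E
```

```text
0 253 304 294 310
1 338 369 236 263
scene 321 399 208 233
['wrist', 'scene', 'top'] [ 0.0841  0.0004  0.0197 -0.0045  0.0212 -0.0175] 0.4039
 tip, bend in stand [[-6.480e-02  1.500e-03  1.345e-01]
 [-1.127e-01 -1.000e-04  1.355e-01]]
['wrist'] [ 0.0862  0.0001  0.019  -0.0179  0.0034 -0.0093] 0.0309
 tip, bend in stand [[-0.0644  0.0032  0.1336]
 [-0.1124  0.002   0.1337]]
['scene', 'top'] [ 0.0826 -0.0001  0.0209 -0.0215  0.0344 -0.0225] 0.2218
 tip, bend in stand [[-6.560e-02  1.000e-04  1.337e-01]
 [-1.135e-01 -1.700e-03  1.353e-01]]
```

View pics/wrist6.png

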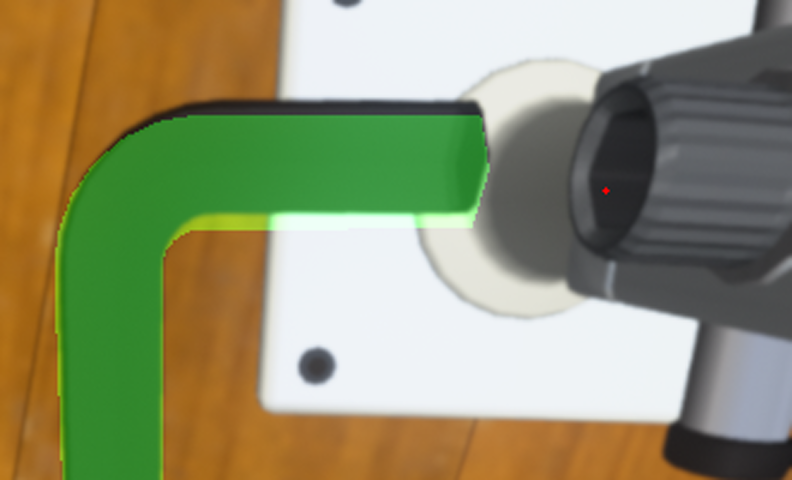

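View pics/scene6.png

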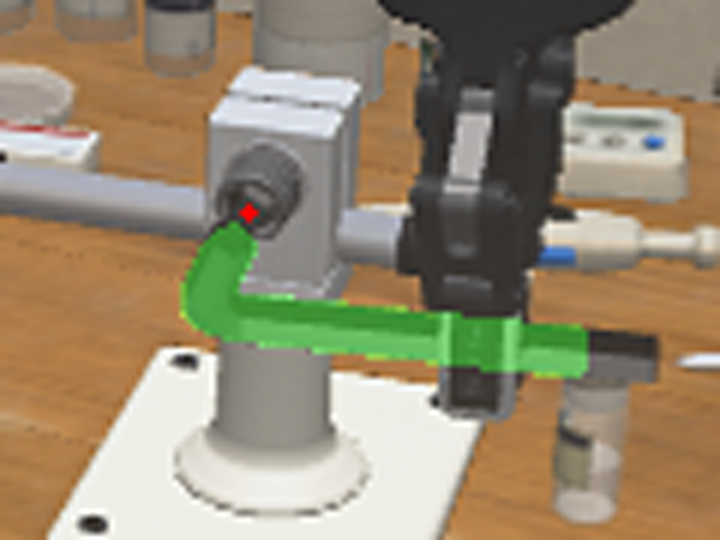

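```bash
python3 - <<'E'
from h import *
inf=camera_info("wrist");Tt=np.load("tcp5.npy")
for uv in [(230+612/2.4,170/2.4),(230+606/2.4,166/2.4)]:
    w=onz(uv,inf,.137);print(((w-TS[:3,3])@TS[:3,:3]).round(4))
# observed key tip centre
for z in(.134,.137):
    w=onz((230+484/2.4,157/2.4),inf,z);print("tip",((w-TS[:3,3])@TS[:3,:3]).round(4))
    w=onz((230+280/2.4,157/2.4),inf,z);print("mid",((w-TS[:3,3])@TS[:3,:3]).round(4))
im=cv2.imread("pics/scene5.png");cv2.imwrite("pics/s7.png",cv2.resize(im[185:240,310:365],None,fx=10,fy=10,interpolation=cv2.INTER_CUBIC))
im=np.load("im_scene.npy")[:,:,::-1];cv2.imwrite("pics/s8.png",cv2.resize(im[185:240,310:365],None,fx=10,fy=10,interpolation=cv2.INTER_CUBIC))
E
```

```text
[-0.0454  0.0026  0.137 ]
[-0.0463  0.003   0.137 ]
tip [-0.0619  0.0036  0.134 ]
mid [-0.0895  0.0027  0.134 ]
tip [-0.0631  0.0034  0.137 ]
mid [-0.09    0.0025  0.137 ]
```

View pics/s7.png

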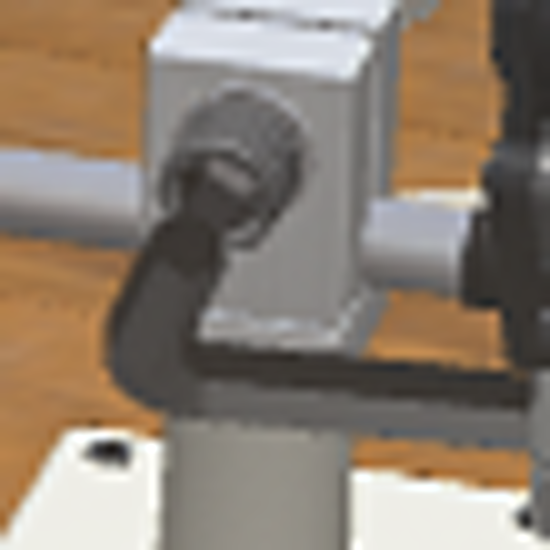

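```bash
python3 -m jog '[[[0,-0.3,1.3],[0,0,-0.002],1],[[0,-0.3,1.3],[0,0.005,-0.002],1],[[0,-0.3,1.3],[0,0.01,-0.002],1],[[0,-0.3,1.3],[0,0.01,-0.002],1],[[0,-0.3,1.3],[0,0.01,-0.002],1]]'; python3 - <<'E'
from fit import *
T,_=insT(-.005);rel(T)
for n in("wrist","scene"):
    im=grab_frame(n);cv2.imwrite(f"pics/{n}9.png",im[:,:,::-1])
    ds=silhouettes("key",n)
    for j,d in enumerate(ds):np.save(f"m9_{n}{j}.npy",d["mask"])
Tt=tcp();np.save("tcp9.npy",Tt)
inf={n:camera_info(n) for n in("wrist","scene")}
M={n:np.load(f"m9_{n}0.npy").astype(float) for n in inf};C={n:np.ones((420,560)) for n in M};C["wrist"][250:]=0;C["scene"][:,355:]=0
ys,xs=np.nonzero(M["scene"]);print(xs.min(),xs.max())
x0=np.array([.085,0,.021,0,0,0.]);sg=np.array([.01,.0007,.004,.1,.01,.01])
for n in inf:
    b,G,f=fitgk({n:M[n]},inf,Tt,x0,x0,sg,crop=C);K=Tt@G;tip=ap(K,[[0,.048,0],[0,0,0]]);print(n,b.round(4),round(f,3),((tip-TS[:3,3])@TS[:3,:3]).round(4).tolist())
im=cv2.imread("pics/wrist9.png");cv2.imwrite("pics/w9.png",cv2.resize(im[0:150,360:560],None,fx=4,fy=4,interpolation=cv2.INTER_CUBIC))
im=cv2.imread("pics/scene9.png");cv2.imwrite("pics/s9.png",cv2.resize(im[185:240,310:365],None,fx=10,fy=10,interpolation=cv2.INTER_CUBIC))
E
```

```text
t: 6.77
tcp_pos: [0.5254, -0.261, 0.1199]
tcp_rot: [0.645, 0.764, -0.008, 0.011]
wrist_force: [1.4, -0.3, -2.9]
finger_gap: 0.0114
turn [0.08, -0.06, -0.38] shift [-0.0008, 0.001, 0.0012]
322 400
wrist [ 0.0861  0.0002  0.0185 -0.0047  0.0031 -0.0135] 0.029 [[-0.0527, 0.0025, 0.1356], [-0.1007, 0.0022, 0.1357]]
scene [ 0.085   0.0005  0.0181  0.0195  0.0157 -0.0127] 0.052 [[-0.0524, 0.0013, 0.1368], [-0.1004, 0.0011, 0.1375]]
```

View pics/w9.png

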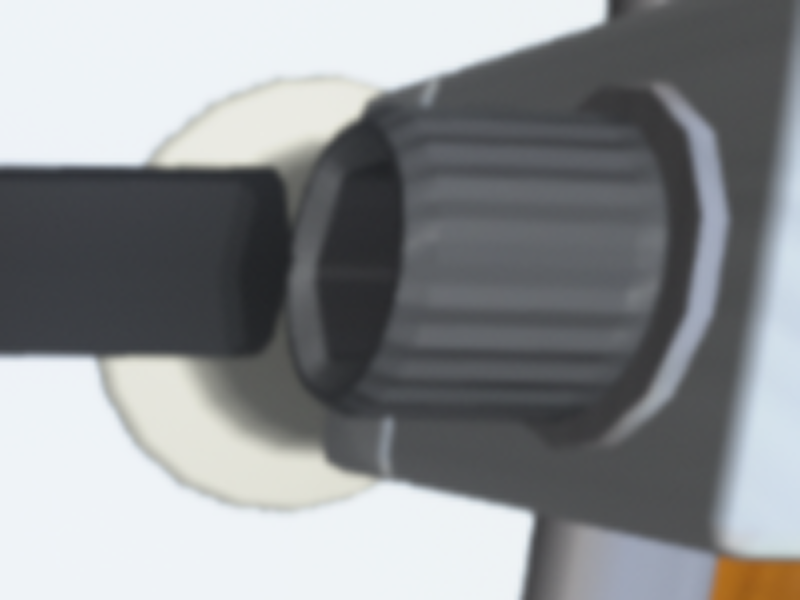

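View pics/s9.png

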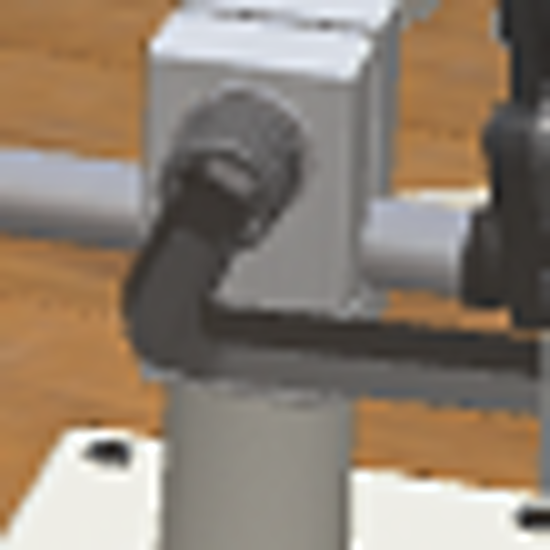

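Zoomed wrist view: the short arm's centre row (262) matches the socket centre (~266), so they are level to about 0.3 mm. The scene fit puts the tip height at 0.137. I'll insert in small steps.

```bash
python3 -m jog '[[[0,0,-0.3],[0,0.003,0],1],[[0,0,-0.3],[0,0.006,0],1],[[0,0,-0.3],[0,0.009,0],1]]'; python3 -m jog '[[[0,0,0],[0,0.002,0],1],[[0,0,0],[0,0.004,0],1]]'; python3 -c "
from h import *
o=get_obs();print(o['wrist_force'],o['wrist_torque']);rel(insT(0)[0])"
```

```text
t: 7.22
tcp_pos: [0.5343, -0.2597, 0.1201]
tcp_rot: [0.643, 0.766, -0.008, 0.011]
wrist_force: [-0.5, -0.4, -3.0]
finger_gap: 0.0118
t: 7.38
tcp_pos: [0.5382, -0.2589, 0.1201]
tcp_rot: [0.643, 0.766, -0.008, 0.011]
wrist_force: [-0.1, 0.9, -3.2]
finger_gap: 0.0118
[-0.06887829  0.94524055 -3.20161751] [-0.08741071 -0.0329233   0.00837358]
turn [0.09, -0.05, -0.14] shift [-0.0007, -0.007, 0.0014]
```

```bash
python3 -m jog '[[[0,0,0],[0,0.002,0],1],[[0,0,0],[0,0.004,0],1],[[0,0,0],[0,0.006,0],1],[[0,0,0],[0,0.008,0],1]]'; python3 -m jog '[[[0,0,0],[0,0.002,0],1],[[0,0,0],[0,0.004,0],1],[[0,0,0],[0,0.005,0],1]]'; python3 -c "
from h import *
o=get_obs();print(o['wrist_force'],o['wrist_torque']);rel(insT(0.023)[0])"
```

```text
t: 7.72
tcp_pos: [0.546, -0.2576, 0.1201]
tcp_rot: [0.643, 0.766, -0.008, 0.011]
wrist_force: [-0.3, -0.2, -2.5]
finger_gap: 0.0117
t: 7.97
tcp_pos: [0.551, -0.2567, 0.1201]
tcp_rot: [0.643, 0.766, -0.008, 0.011]
wrist_force: [-0.2, 0.3, -2.9]
finger_gap: 0.0119
[-0.1602475   0.33324412 -2.89163497] [-0.08498532  0.02525649 -0.0207345 ]
turn [0.09, -0.05, -0.14] shift [-0.0006, 0.003, 0.0014]
```

```bash
python3 -m jog '[[[0,0,0],[0,0.001,0],1],[[0,0,0],[0,0.002,0],1],[[0,0,0],[0,0.003,0],1]]'; python3 -m jog '[[[0,0,0],[0,0.0007,0],1],[[0,0,0],[0,0.0014,0],1],[[0,0,0],[0,0.002,0],1]]'; python3 -c "
from h import *
o=get_obs();print(o['wrist_force'],o['wrist_torque']);rel(insT(0.023)[0])"
```

```text
t: 8.22
tcp_pos: [0.5537, -0.2562, 0.1201]
tcp_rot: [0.643, 0.766, -0.008, 0.011]
wrist_force: [-0.4, 0.7, -2.4]
finger_gap: 0.0118
t: 8.47
tcp_pos: [0.5554, -0.2562, 0.1201]
tcp_rot: [0.643, 0.766, -0.008, 0.011]
wrist_force: [-4.0, -3.2, -2.1]
finger_gap: 0.0116
[-3.96153913 -3.21747207 -2.08862511] [-0.54758021  0.72268661  0.32043779]
turn [0.04, -0.04, -0.14] shift [-0.0004, -0.0015, 0.0014]
```

```bash
python3 -m jog '[[[0,0,0],[0,0.001,0],1],[[0,0,0],[0,0.001,0],1]]';python3 - <<'E'
from h import *
o=get_obs();print(o['wrist_force'],o['wrist_torque'],o['q'].round(2));np.save("tcpH.npy",tcp())
im=grab_frame("wrist");cv2.imwrite("pics/w10.png",im[:,:,::-1])
E
```

```text
t: 8.63
tcp_pos: [0.5561, -0.2562, 0.12]
tcp_rot: [0.643, 0.766, -0.009, 0.01]
wrist_force: [-5.4, -4.4, -1.5]
finger_gap: 0.0118
[-5.42142547 -4.35883782 -1.5234837 ] [-0.61071017  0.99555479  0.40913541] [-0.48  0.54  1.46 -0.02  1.13 -0.65]
```

View pics/w10.png

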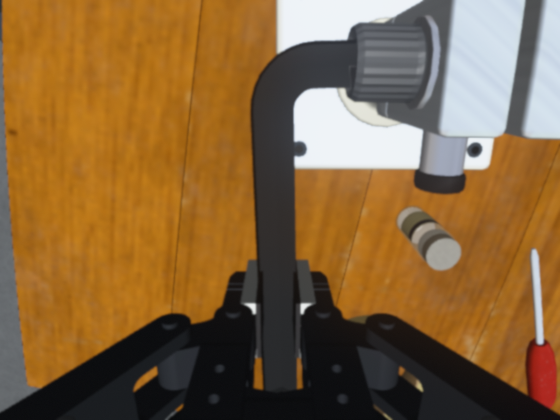

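```bash
cat >> h.py <<'E'
def bolt_tq(D=.217):
    o=get_obs();T=tcp();F=o["wrist_force"];ref=T[:3,3]-D*T[:3,2]
    P=ap(TS,[[-.046,0,.137]])[0]
    M=o["wrist_torque"]+np.cross(ref-P,F)
    xs=TS[:3,0];loc=TS[:3,:3].T@F
    # tool roll about xs: angle
    tx=TS[:3,:3].T@T[:3,0];roll=np.arctan2(tx[2],tx[1])
    l=TS[:3,:3].T@(T[:3,3]-P)
    print("t",round(o["t"],2),"T",round(.16-M@xs,3),"Fstand",loc.round(1),"roll",round(roll,4),"tcp-P",l.round(4),"gap",round(o["finger_gap"],4))
E
python3 -c "
from h import *
bolt_tq()"
python3 -m jog '[[[0,2,0],[0.0007,0,0.003],1],[[0,4,0],[0.0015,0,0.0059],1],[[0,5,0],[0.002,0,0.0074],1]]';python3 -c "
from h import *
bolt_tq()"
```

```text
t 8.68 T -0.169 Fstand [-6.9 -2.9 -2.7] roll -0.0274 tcp-P [-0.0229 -0.0849 -0.017 ] gap 0.0118
t: 8.93
tcp_pos: [0.5558, -0.2542, 0.1125]
tcp_rot: [0.643, 0.765, 0.02, -0.024]
wrist_force: [-6.3, -0.2, 1.5]
finger_gap: 0.0114
t 8.93 T 0.366 Fstand [-6.3  0.9  1.5] roll 0.0624 tcp-P [-0.0228 -0.0828 -0.0245] gap 0.0114
```

```bash
python3 -m jog '[[[0,2,0],[0.0007,0,0.003],1],[[0,4,0],[0.0015,0,0.0059],1],[[0,5,0],[0.002,0,0.0074],1]]';python3 -c "
from h import *
bolt_tq()";python3 -m jog '[[[0,2,0],[0.0007,0,0.003],1],[[0,4,0],[0.0015,0,0.0059],1],[[0,5,0],[0.002,0,0.0074],1]]';python3 -c "
from h import *
bolt_tq();o=get_obs();print(o['wrist_force'],o['wrist_torque'])"
```

```text
t: 9.18
tcp_pos: [0.5557, -0.2519, 0.1059]
tcp_rot: [0.641, 0.764, 0.048, -0.057]
wrist_force: [-8.1, 0.7, 6.1]
finger_gap: 0.0119
t 9.18 T 1.119 Fstand [-7.8  2.1  6.1] roll 0.149 tcp-P [-0.0225 -0.0806 -0.0311] gap 0.0119
t: 9.43
tcp_pos: [0.5552, -0.249, 0.0989]
tcp_rot: [0.639, 0.76, 0.076, -0.09]
wrist_force: [-6.8, 0.5, 6.2]
finger_gap: 0.0117
t 9.43 T 1.25 Fstand [-6.6  1.7  6.2] roll 0.2362 tcp-P [-0.0225 -0.0776 -0.0381] gap 0.0117
[-6.76895552  0.52379498  6.1752161 ] [-0.19311028  1.06998844  0.85939433]
```

```bash
cat > rd.py <<'E'
from h import *
bolt_tq(.217);bolt_tq(.174)
o=get_obs();print(o['wrist_force'].round(2),o['wrist_torque'].round(3),o['joint_torque'].round(3))
E
for k in 1; do python3 -m jog '[[[0,0,0],[0,0,0],1],[[0,0,0],[0,0,0],1]]'>/dev/null; python3 rd.py;  python3 -m jog '[[[0,0,0],[0.001,0,0],1],[[0,0,0],[0.001,0,0],1],[[0,0,0],[0.001,0,0],1]]'>/dev/null; python3 rd.py; python3 -m jog '[[[0,0,0],[-0.002,0,0],1],[[0,0,0],[-0.002,0,0],1],[[0,0,0],[-0.002,0,0],1]]'>/dev/null; python3 rd.py; done
```

```text
t 9.6 T 0.982 Fstand [-7.   0.6  4.6] roll 0.2343 tcp-P [-0.0225 -0.0776 -0.038 ] gap 0.0116
t 9.6 T 0.911 Fstand [-7.   0.6  4.6] roll 0.2343 tcp-P [-0.0225 -0.0776 -0.038 ] gap 0.0116
[-7.   -0.64  4.57] [-0.325  1.065  0.734] [  1.589 -66.398 -33.505   1.86   -0.771   0.502]
t 9.85 T 0.775 Fstand [-8.2 -5.   2.9] roll 0.2323 tcp-P [-0.0228 -0.0775 -0.0378] gap 0.0116
t 9.85 T 0.957 Fstand [-8.2 -5.   2.9] roll 0.2323 tcp-P [-0.0228 -0.0775 -0.0378] gap 0.0116
[-7.15 -6.38  2.93] [-1.309  1.003  0.776] [  5.534 -67.892 -32.774   2.921   0.074   0.474]
t 10.1 T 1.239 Fstand [-6.4  6.3  6. ] roll 0.2353 tcp-P [-0.0223 -0.0778 -0.0381] gap 0.0119
t 10.1 T 0.913 Fstand [-6.4  6.3  6. ] roll 0.2353 tcp-P [-0.0223 -0.0778 -0.0381] gap 0.0119
[-7.4   5.13  5.98] [0.618 1.011 0.829] [ -1.319 -66.253 -34.363   0.794  -1.597   0.583]
```

```bash
sed -i 's/bolt_tq(.217);//;3d' rd.py; sed -i '$d' rd.py; echo 'bolt_tq(.174)' > /dev/null; cat > rd.py <<'E'
from h import *
bolt_tq(.174)
E
python3 -m jog '[[[0,2,0],[0.0015,0,0.003],1],[[0,4,0],[0.0025,0,0.0059],1],[[0,6,0],[0.0034,0,0.0089],1]]'>/dev/null; python3 rd.py; python3 -m jog '[[[0,2,0],[0.0007,0,0.003],1],[[0,4,0],[0.0015,0,0.0059],1],[[0,6,0],[0.0024,0,0.0089],1]]'>/dev/null; python3 rd.py
```

```text
t 10.35 T 1.081 Fstand [-8.3 -0.7  5.6] roll 0.3395 tcp-P [-0.0224 -0.0733 -0.0457] gap 0.0116
t 10.6 T 1.205 Fstand [-7.  -0.8  6.4] roll 0.4445 tcp-P [-0.0224 -0.0682 -0.0534] gap 0.0116
```

```bash
python3 -m jog '[[[0,0,0],[0,0,0],1],[[0,0,0],[0,0,0],1]]'>/dev/null; python3 rd.py; python3 -m jog '[[[0,1.5,0],[0.0006,0,0.0022],1],[[0,3,0],[0.0011,0,0.0045],1],[[0,3,0],[0.0011,0,0.0045],1]]'>/dev/null; python3 rd.py;  python3 -m jog '[[[0,1,0],[0.0003,0,0.0015],1],[[0,2,0],[0.0007,0,0.003],1],[[0,2,0],[0.0007,0,0.003],1]]'>/dev/null; python3 rd.py
```

```text
t 10.77 T 0.893 Fstand [-7.5 -0.2  4.6] roll 0.4443 tcp-P [-0.0225 -0.068  -0.0538] gap 0.012
t 11.02 T 1.033 Fstand [-7.1  0.5  6.5] roll 0.4982 tcp-P [-0.0225 -0.065  -0.0575] gap 0.0118
t 11.27 T 1.114 Fstand [-7.2  0.4  6.1] roll 0.5322 tcp-P [-0.0224 -0.063  -0.0597] gap 0.0118
```

```bash
for k in 1 2 3; do :; done; python3 -m jog '[[[0,1,0],[0.0004,0,0.0015],1],[[0,1.5,0],[0.0005,0,0.0022],1],[[0,1.5,0],[0.0005,0,0.0022],1]]'>/dev/null; python3 rd.py;  python3 -m jog '[[[0,1,0],[0.0003,0,0.0015],1],[[0,1,0],[0.0003,0,0.0015],1]]'>/dev/null; python3 rd.py;  python3 -m jog '[[[0,1,0],[0.0003,0,0.0015],1],[[0,1,0],[0.0003,0,0.0015],1]]'>/dev/null; python3 rd.py
```

```text
t 11.52 T 1.158 Fstand [-6.9 -0.1  5.9] roll 0.5576 tcp-P [-0.0224 -0.0615 -0.0613] gap 0.0116
t 11.68 T 1.176 Fstand [-6.5  0.7  6.3] roll 0.5755 tcp-P [-0.0224 -0.0604 -0.0624] gap 0.0119
t 11.85 T 1.117 Fstand [-6.7 -0.6  6.2] roll 0.593 tcp-P [-0.0224 -0.0593 -0.0634] gap 0.0117
```

I'll measure the torque bias at this tilt by backing into the free play.

```bash
python3 -m jog '[[[0,0,0],[0,0,0],1],[[0,0,0],[0,0,0],1],[[0,0,0],[0,0,0],1]]'>/dev/null; python3 rd.py;  python3 -m jog '[[[0,-2,0],[-0.0006,0,-0.003],1],[[0,-2,0],[-0.0006,0,-0.003],1]]'>/dev/null; python3 rd.py;  python3 -m jog '[[[0,-2,0],[-0.0006,0,-0.003],1],[[0,-2,0],[-0.0006,0,-0.003],1],[[0,-2,0],[-0.0006,0,-0.003],1]]'>/dev/null; python3 rd.py;python3 -m jog '[[[0,-2,0],[-0.0006,0,-0.003],1],[[0,-2,0],[-0.0006,0,-0.003],1],[[0,-2,0],[-0.0006,0,-0.003],1]]'>/dev/null; python3 rd.py
```

```text
t 12.1 T 1.103 Fstand [-6.9  0.1  4.9] roll 0.5915 tcp-P [-0.0224 -0.0595 -0.0633] gap 0.0118
t 12.27 T 0.59 Fstand [-8.8 -0.2 -1. ] roll 0.5543 tcp-P [-0.0224 -0.0616 -0.0612] gap 0.0117
t 12.52 T 0.24 Fstand [-5.3  1.6 -2.1] roll 0.5221 tcp-P [-0.0225 -0.0632 -0.0595] gap 0.0119
t 12.77 T 0.191 Fstand [-6.1  1.2 -3. ] roll 0.4872 tcp-P [-0.0225 -0.0653 -0.0573] gap 0.0116
```

```bash
python3 -m jog '[[[0,2,0],[0.0006,0,0.003],1],[[0,4,0],[0.0012,0,0.006],1],[[0,5.5,0],[0.0017,0,0.0083],1],[[0,5.5,0],[0.0017,0,0.0083],1]]'>/dev/null; python3 rd.py;  python3 -m jog '[[[0,1,0],[0.0003,0,0.0015],1],[[0,1,0],[0.0003,0,0.0015],1],[[0,1,0],[0.0003,0,0.0015],1]]'>/dev/null; python3 rd.py;  python3 -m jog '[[[0,1,0],[0.0003,0,0.0015],1],[[0,1,0],[0.0003,0,0.0015],1],[[0,1,0],[0.0003,0,0.0015],1]]'>/dev/null; python3 rd.py;
```

```text
t 13.1 T 0.999 Fstand [-6.   3.8  8.1] roll 0.5869 tcp-P [-0.0223 -0.0596 -0.0635] gap 0.0114
t 13.35 T 0.94 Fstand [-7.8  2.2  6.2] roll 0.6013 tcp-P [-0.0222 -0.0589 -0.0641] gap 0.0121
t 13.6 T 1.242 Fstand [-7.   2.8  7.7] roll 0.6187 tcp-P [-0.0222 -0.0578 -0.065 ] gap 0.0118
```

```bash
python3 -m jog '[[[0,0.8,0],[0.0002,0,0.0012],1],[[0,0.8,0],[0.0002,0,0.0012],1],[[0,0.8,0],[0.0002,0,0.0012],1]]'>/dev/null; python3 rd.py;  python3 -m jog '[[[0,0.8,0],[0.0002,0,0.0012],1],[[0,0.8,0],[0.0002,0,0.0012],1],[[0,0.8,0],[0.0002,0,0.0012],1]]'>/dev/null; python3 rd.py
```

```text
t 13.85 T 1.098 Fstand [-6.8  1.8  7.8] roll 0.6327 tcp-P [-0.0222 -0.0569 -0.0659] gap 0.0116
t 14.1 T 1.057 Fstand [-6.6  2.9  8. ] roll 0.6467 tcp-P [-0.0221 -0.056  -0.0667] gap 0.0119
```

```bash
python3 -m jog '[[[0,0.8,0],[0.0002,0,0.0012],1],[[0,0.8,0],[0.0002,0,0.0012],1],[[0,0.8,0],[0.0002,0,0.0012],1]]'>/dev/null; python3 rd.py;  python3 -m jog '[[[0,0.8,0],[0.0002,0,0.0012],1],[[0,0.8,0],[0.0002,0,0.0012],1],[[0,0.8,0],[0.0002,0,0.0012],1]]'>/dev/null; python3 rd.py
```

```text
t 14.35 T 1.08 Fstand [-7.   3.2  7.7] roll 0.6608 tcp-P [-0.0221 -0.0551 -0.0675] gap 0.0116
t 14.6 T 0.987 Fstand [-6.7  2.7  8. ] roll 0.6748 tcp-P [-0.0221 -0.0542 -0.0683] gap 0.0118
```

```bash
python3 - <<'E'
from h import *
for n in("wrist","scene"):
    im=grab_frame(n);cv2.imwrite(f"pics/{n}11.png",im[:,:,::-1])
im=cv2.imread("pics/scene11.png");cv2.imwrite("pics/s11.png",cv2.resize(im[170:260,290:410],None,fx=6,fy=6,interpolation=cv2.INTER_CUBIC))
E
```

```text
(no output)
```

View pics/wrist11.png

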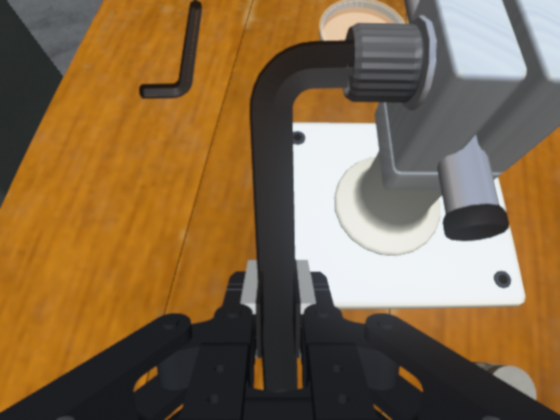

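View pics/s11.png

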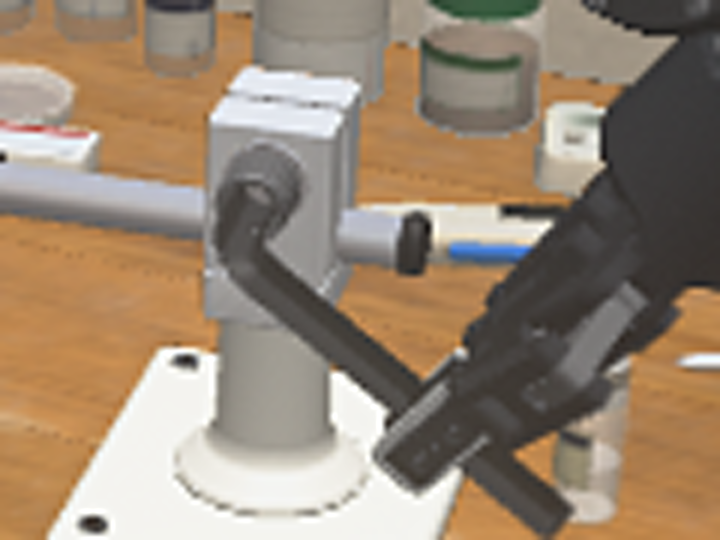

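The scene crop shows the lever has swung down with the tool, and the grip is unchanged in the wrist view. I'll go on.

```bash
python3 -m jog '[[[0,0.8,0],[0.0002,0,0.0012],1],[[0,0.8,0],[0.0002,0,0.0012],1],[[0,0.8,0],[0.0002,0,0.0012],1]]'>/dev/null; python3 rd.py;  python3 -m jog '[[[0,0.8,0],[0.0002,0,0.0012],1],[[0,0.8,0],[0.0002,0,0.0012],1],[[0,0.8,0],[0.0002,0,0.0012],1]]'>/dev/null; python3 rd.py
```

```text
t 14.95 T 1.042 Fstand [-6.7  2.5  8.4] roll 0.6889 tcp-P [-0.0221 -0.0532 -0.069 ] gap 0.0117
t 15.2 T 1.063 Fstand [-6.6  2.8  9. ] roll 0.7028 tcp-P [-0.022  -0.0523 -0.0698] gap 0.0118
```

```bash
python3 -m jog '[[[0,0.8,0],[0.0002,0,0.0012],1],[[0,0.8,0],[0.0002,0,0.0012],1],[[0,0.8,0],[0.0002,0,0.0012],1]]'>/dev/null; python3 rd.py;  python3 -m jog '[[[0,0.8,0],[0.0002,0,0.0012],1],[[0,0.8,0],[0.0002,0,0.0012],1],[[0,0.8,0],[0.0002,0,0.0012],1]]'>/dev/null; python3 rd.py
```

```text
t 15.45 T 1.116 Fstand [-6.3  4.1  9.2] roll 0.717 tcp-P [-0.022  -0.0513 -0.0706] gap 0.012
t 15.7 T 1.099 Fstand [-6.6  4.4  9.6] roll 0.7309 tcp-P [-0.022  -0.0504 -0.0713] gap 0.0118
```

```bash
python3 -m jog '[[[0,0.8,0],[0.0002,0,0.0012],1],[[0,0.8,0],[0.0002,0,0.0012],1],[[0,0.8,0],[0.0002,0,0.0012],1]]'>/dev/null; python3 rd.py;  python3 -m jog '[[[0,0.8,0],[0.0002,0,0.0012],1],[[0,0.8,0],[0.0002,0,0.0012],1],[[0,0.8,0],[0.0002,0,0.0012],1]]'>/dev/null; python3 rd.py
```

```text
t 15.95 T 1.434 Fstand [-7.5  3.6 11.5] roll 0.7447 tcp-P [-0.0219 -0.0495 -0.0719] gap 0.0117
t 16.2 T 1.456 Fstand [-6.6  2.9 12.5] roll 0.7584 tcp-P [-0.0219 -0.0488 -0.0723] gap 0.0119
```

```bash
python3 -m jog '[[[0,0.5,0],[0.0001,0,0.0008],1],[[0,0.5,0],[0.0001,0,0.0008],1],[[0,0.5,0],[0.0001,0,0.0008],1]]'>/dev/null; python3 rd.py;python3 -m jog '[[[0,0,0],[0,0,0],1],[[0,0,0],[0,0,0],1]]'>/dev/null; python3 rd.py
```

```text
t 16.45 T 1.726 Fstand [-6.5  2.3 14.3] roll 0.7667 tcp-P [-0.0218 -0.0483 -0.0727] gap 0.012
t 16.62 T 1.634 Fstand [-7.1  1.5 13.9] roll 0.7665 tcp-P [-0.0218 -0.0483 -0.0726] gap 0.0121
```

The stop has been reached, with a bias-corrected torque of about 1.4. I'll unload into the play and read the bias here.

```bash
python3 -m jog '[[[0,-2,0],[-0.0006,0,-0.003],1],[[0,-4,0],[-0.0011,0,-0.0059],1],[[0,-6.5,0],[-0.0015,0,-0.0094],1],[[0,-6.5,0],[-0.0015,0,-0.0094],1]]'>/dev/null; python3 rd.py;python3 -m jog '[[[0,-1,0],[-0.0002,0,-0.0014],1],[[0,-1,0],[-0.0002,0,-0.0014],1],[[0,-1,0],[-0.0002,0,-0.0014],1]]'>/dev/null; python3 rd.py;python3 -m jog '[[[0,-1,0],[-0.0002,0,-0.0014],1],[[0,-1,0],[-0.0002,0,-0.0014],1],[[0,-1,0],[-0.0002,0,-0.0014],1]]'>/dev/null; python3 rd.py;
```

```text
t 16.95 T 0.39 Fstand [-5.6  3.7  1. ] roll 0.6498 tcp-P [-0.0219 -0.0555 -0.0675] gap 0.0118
t 17.2 T 0.359 Fstand [-4.4  5.6  3. ] roll 0.6367 tcp-P [-0.0221 -0.0561 -0.0673] gap 0.0117
t 17.45 T 0.338 Fstand [-5.1  4.   1.3] roll 0.6191 tcp-P [-0.0222 -0.0572 -0.0665] gap 0.0118
```

```bash
python3 -m jog '[[[0,2,0],[0.0004,0,0.0029],1],[[0,4,0],[0.0008,0,0.0058],1],[[0,6,0],[0.0014,0,0.0087],1],[[0,7.5,0],[0.0017,0,0.0109],1],[[0,7.5,0],[0.0017,0,0.0109],1]]'>/dev/null; python3 rd.py;python3 -m jog '[[[0,0.5,0],[0.0001,0,0.0007],1],[[0,1,0],[0.0002,0,0.0014],1],[[0,1,0],[0.0002,0,0.0014],1]]'>/dev/null; python3 rd.py
```

```text
t 17.87 T 1.556 Fstand [-5.1  9.1 20.4] roll 0.754 tcp-P [-0.0215 -0.0491 -0.0727] gap 0.0116
t 18.12 T 1.797 Fstand [-6.4  7.4 21.2] roll 0.7687 tcp-P [-0.0214 -0.0484 -0.073 ] gap 0.0121
```

```bash
for k in 1 2; do python3 -m jog '[[[0,0,0],[0,0,0],1],[[0,0,0],[0,0,0],1]]'>/dev/null; python3 rd.py; done
```

```text
t 18.28 T 1.886 Fstand [-5.5  7.1 20.3] roll 0.7676 tcp-P [-0.0214 -0.0485 -0.0729] gap 0.0119
t 18.45 T 1.672 Fstand [-6.2  6.3 19.7] roll 0.7676 tcp-P [-0.0214 -0.0485 -0.0729] gap 0.0117
```

```bash
python3 -m jog '[[[0,-2,0],[-0.0006,0,-0.003],1],[[0,-4,0],[-0.0011,0,-0.0059],1],[[0,-6.5,0],[-0.0015,0,-0.0094],1],[[0,-7.5,0],[-0.0017,0,-0.0108],1],[[0,-7.5,0],[-0.0017,0,-0.0108],1]]'>/dev/null; python3 rd.py; python3 -m jog '[[[0,0,0],[0,-0.003,0],1],[[0,0,0],[0,-0.007,0],1],[[0,0,0],[0,-0.011,0],1],[[0,0,0],[0,-0.015,0],1]]'>/dev/null; python3 rd.py
```

```text
t 18.87 T 0.372 Fstand [-4.2  9.9  6.1] roll 0.6357 tcp-P [-0.0216 -0.0565 -0.0674] gap 0.0121
t 19.2 T 0.482 Fstand [11.5 15.1  9.5] roll 0.6377 tcp-P [-0.0349 -0.0558 -0.0671] gap 0.012
```

```bash
python3 -m jog '[[[0,0,0],[0.002,0,0],1],[[0,0,0],[0.0025,-0.002,0],1],[[0,0,0],[0.0025,-0.006,0],1]]'>/dev/null; python3 rd.py; python3 -m jog '[[[0,0,0],[0,-0.006,0],1],[[0,0,0],[0,-0.012,0],1],[[0,0,0],[0,-0.02,0],1],[[0,0,0],[0,-0.03,0],1],[[0,0,0],[0,-0.04,0],1]]'>/dev/null; python3 rd.py
```

```text
t 19.45 T 0.27 Fstand [ 1.7  1.2 -1.3] roll 0.6355 tcp-P [-0.0429 -0.0554 -0.0676] gap 0.0119
t 19.87 T 0.302 Fstand [-0.7 -0.  -3.4] roll 0.6362 tcp-P [-0.0843 -0.0554 -0.0678] gap 0.0118
```

The key is out, and the torque bias in free air reads 0.30, so the final pull was about 1.48 N·m. The fingertips reach about 19 mm past the key's axis, so I can't lay it flat mid-table without a drop. I'll lay it first with the gripped part over the table's right edge, regrip it shallow, then carry it inboard. First, measure the edge.

```bash
python3 - <<'E'
from h import *
i=camera_info("top");s=camera_info("scene")
im=grab_frame("top")[:,:,::-1].copy()
im=np.ascontiguousarray(im);cv2.imwrite("pics/t12.png",cv2.resize(im[150:360,330:530],None,fx=3,fy=2.85))
cv2.imwrite("pics/sc12.png",grab_frame("scene")[:,:,::-1])
for uv in [(440,30),(468,150),(494,325),(300,350)]: print(uv,onz(uv,i,0).round(4))
for uv in [(521,210),(497,330),(478,400),(490,360)]: print(uv,onz(uv,s,0).round(4))
E
```

```text
(440, 30) [ 1.0264 -0.4842  0.    ]
(468, 150) [ 0.7264 -0.4906  0.    ]
(494, 325) [ 0.3523 -0.4821  0.    ]
(300, 350) [ 0.3475 -0.0845  0.    ]
(521, 210) [ 1.0202 -0.4834  0.    ]
(497, 330) [ 0.516 -0.499  0.   ]
(478, 400) [ 0.3445 -0.4989  0.    ]
(490, 360) [ 0.4361 -0.5004  0.    ]
```

View pics/t12.png

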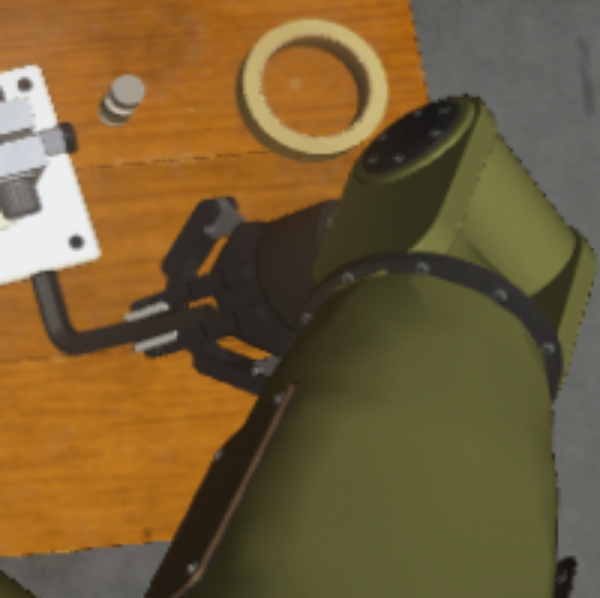

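View pics/sc12.png

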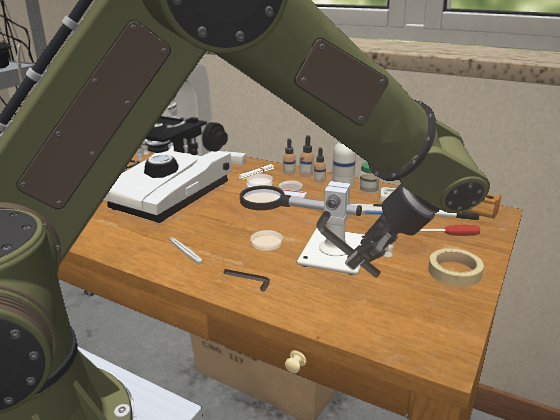

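```bash
cat >> h.py <<'E'
def layT(bx,by,bz,s=.086,h=.019,yaw=-np.pi/2):
    K=np.eye(4);K[:3,:3]=R.from_euler('z',yaw).as_matrix();K[:3,3]=[bx,by,bz]
    return toolon(K,s,h)
E
python3 -c "
from h import *
T=layT(.43,-.418,.068);print(T.round(3));rel(T);print(get_obs()['q'].round(2));Tc=tcp();print(Tc[:3,3]);print((TS[:3,:3]@[-1,0,0]))
print(np.linalg.inv(Tc[:3,:3])@[-.05,-.04,.06])"
```

```text
[[-0.     1.    -0.     0.43 ]
 [ 1.     0.     0.    -0.504]
 [ 0.     0.    -1.     0.049]
 [ 0.     0.     0.     1.   ]]
turn [-3.07, -36.38, 9.53] shift [-0.2144, -0.1048, -0.1333]
[-0.69  0.73  1.4   0.4   1.53 -0.99]
[ 0.49018772 -0.23816529  0.06935035]
[-0.9846219  -0.17469894  0.        ]
[ 0.01087488 -0.05603846 -0.06664404]
```

```bash
python3 -m jog '[[[0,-5,0],[0.002,-0.014,-0.016],1],[[0,-11,2],[0.004,-0.028,-0.033],1],[[-1,-17,4],[0.007,-0.042,-0.05],1],[[-1.5,-23,6],[0.011,-0.056,-0.067],1],[[-2,-29,8],[0.011,-0.056,-0.067],1]]'; python3 -c "
from h import *
T=layT(.43,-.418,.068);rel(T);print(get_obs()['q'].round(2))"
```

```text
t: 20.38
tcp_pos: [0.4412, -0.2801, 0.1332]
tcp_rot: [0.696, 0.715, 0.037, -0.047]
wrist_force: [0.4, -1.3, -3.2]
finger_gap: 0.0117
turn [-0.85, -6.85, 1.58] shift [-0.232, -0.0164, 0.0571]
[-0.67  0.39  1.65  0.09  1.19 -0.74]
```

```bash
python3 -m jog '[[[0,-3,1],[-0.04,-0.003,0.005],1],[[-0.5,-6,1.6],[-0.08,-0.006,0.01],1],[[-0.85,-6.85,1.6],[-0.12,-0.01,0.016],1],[[-0.85,-6.85,1.6],[-0.16,-0.013,0.022],1],[[-0.85,-6.85,1.6],[-0.195,-0.016,0.03],1]]';  python3 -c "
from h import *
T=layT(.43,-.418,.068);rel(T);print(get_obs()['q'].round(2))"
```

```text
t: 20.8
tcp_pos: [0.4305, -0.4699, 0.0753]
tcp_rot: [0.706, 0.708, 0.001, -0.004]
wrist_force: [0.5, -0.1, -2.7]
finger_gap: 0.0114
turn [-0.24, -0.42, 0.17] shift [-0.0343, -0.0005, 0.026]
[-0.89  0.65  1.39  0.    1.11 -0.89]
```

```bash
python3 -m jog '[[[0,-0.3,0.2],[-0.02,0,0.005],1],[[0,-0.3,0.2],[-0.034,0,0.01],1],[[0,-0.3,0.2],[-0.034,0,0.01],1]]';python3 - <<'E'
from fit import *
for n in("wrist","scene"):
    im=grab_frame(n);cv2.imwrite(f"pics/{n}13.png",im[:,:,::-1])
    ds=silhouettes("key",n);print(n,[(round(d["confidence"],2),d["mask"].sum()) for d in ds])
    for j,d in enumerate(ds):np.save(f"m13_{n}{j}.npy",d["mask"])
Tt=tcp()
inf={n:camera_info(n) for n in("wrist","scene")}
M={"wrist":np.load("m13_wrist0.npy").astype(float)};C={"wrist":np.ones((420,560))};C["wrist"][250:]=0
x0=np.array([.086,0,.019,0,0,0.]);sg=np.array([.01,.0007,.004,.1,.01,.01])
b,G,f=fitgk(M,inf,Tt,x0,x0,sg,crop=C);K=Tt@G;print(b.round(4),round(f,3),ap(K,[[0,0,0],[0,.048,0],[.135,0,0]]).round(4).tolist())
rel(layT(.43,-.418,.008));np.save("gk13.npy",G)
for uv in [(100,250),(450,250),(280,200)]:print(uv,onz(uv,inf["wrist"],0).round(4))
E
```

```text
t: 21.05
tcp_pos: [0.4298, -0.5036, 0.0634]
tcp_rot: [0.708, 0.706, -0.001, -0.003]
wrist_force: [0.1, -0.1, -2.9]
finger_gap: 0.012
wrist [(0.56, np.int64(19149))]
scene [(0.56, np.int64(1036))]
[ 0.0862  0.      0.0191 -0.0193 -0.     -0.0111] 0.029 [[0.4303, -0.4149, 0.083], [0.4783, -0.4144, 0.0828], [0.4318, -0.5499, 0.0852]]
turn [-0.28, -0.17, 0.01] shift [-0.0032, -0.0008, 0.0764]
(100, 250) [ 0.3195 -0.5156  0.    ]
(450, 250) [ 0.5381 -0.515   0.    ]
(280, 200) [ 0.4322 -0.4829  0.    ]
```

View pics/wrist13.png

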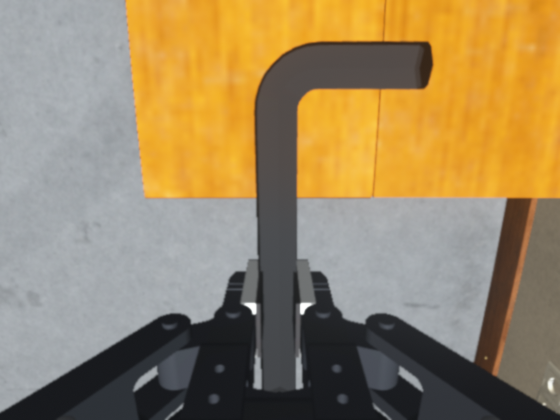

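View pics/scene13.png

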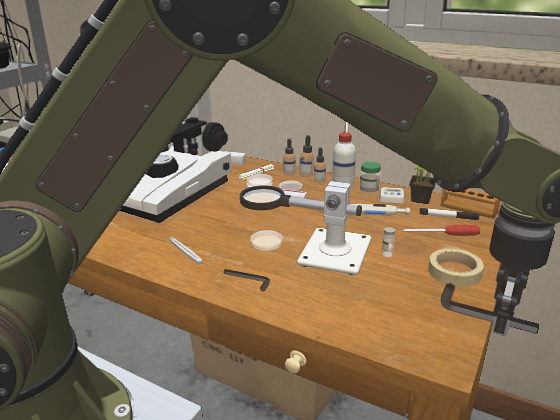

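The wrist view shows the table edge at row 197 (y≈-0.483), crossing under the key at s≈66 mm, with the fingers clear of it. Lowering.

```bash
python3 -m jog '[[[0,-0.1,0],[0,0,0.02],1],[[0,-0.1,0],[0,0,0.04],1],[[0,-0.1,0],[0,0,0.055],1],[[0,-0.1,0],[0,0,0.065],1],[[0,-0.1,0],[0,0,0.068],1]]'; python3 -m jog '[[[0,0,0],[0,0,0.001],1],[[0,0,0],[0,0,0.002],1],[[0,0,0],[0,0,0.003],1]]';  python3 -m jog '[[[0,0,0],[0,0,0.001],1],[[0,0,0],[0,0,0.002],1],[[0,0,0],[0,0,0.002],1]]'
```

```text
t: 21.67
tcp_pos: [0.4303, -0.5006, -0.0046]
tcp_rot: [0.707, 0.707, -0.001, -0.003]
wrist_force: [-0.6, 0.1, -2.4]
finger_gap: 0.0119
t: 21.92
tcp_pos: [0.4309, -0.5019, -0.0049]
tcp_rot: [0.707, 0.707, -0.001, -0.001]
wrist_force: [0.5, 0.2, -3.3]
finger_gap: 0.0117
t: 22.17
tcp_pos: [0.4305, -0.5016, -0.0078]
tcp_rot: [0.707, 0.707, -0.001, -0.002]
wrist_force: [-0.6, -0.4, -2.8]
finger_gap: 0.0116
```

```bash
python3 -m jog '[[[0,0,0],[0,0,0.001],1],[[0,0,0],[0,0,0.002],1],[[0,0,0],[0,0,0.002],1]]';  python3 -m jog '[[[0,0,0],[0,0,0.0005],1],[[0,0,0],[0,0,0.001],1],[[0,0,0],[0,0,0.001],1]]';  python3 -m jog '[[[0,0,0],[0,0,0.0005],1],[[0,0,0],[0,0,0.001],1],[[0,0,0],[0,0,0.001],1]]'
```

```text
t: 22.42
tcp_pos: [0.4305, -0.5015, -0.0101]
tcp_rot: [0.707, 0.707, -0.001, -0.002]
wrist_force: [0.5, -0.3, -2.1]
finger_gap: 0.0119
t: 22.67
tcp_pos: [0.4306, -0.5016, -0.0108]
tcp_rot: [0.707, 0.707, -0.001, -0.002]
wrist_force: [-0.1, 0.5, -0.1]
finger_gap: 0.0114
t: 22.92
tcp_pos: [0.4307, -0.5017, -0.0113]
tcp_rot: [0.707, 0.707, -0.001, -0.002]
wrist_force: [-2.3, 1.5, 6.5]
finger_gap: 0.0119
```

Contact is at TCP z -0.011, as predicted. Releasing.

```bash
python3 -m jog '[[[0,0,0],[0,0,-0.0006],1],[[0,0,0],[0,0,-0.0006],0.75],[[0,0,0],[0,0,-0.0006],0.6],[[0,0,0],[0,0,-0.0006],0.5],[[0,0,0],[0,0,-0.0006],0.5]]'; python3 - <<'E'
from h import *
print(get_obs()["wrist_force"])
for n in("wrist","scene"):
    im=grab_frame(n);cv2.imwrite(f"pics/{n}14.png",im[:,:,::-1])
E
```

```text
t: 23.33
tcp_pos: [0.4305, -0.5015, -0.0115]
tcp_rot: [0.707, 0.707, -0.001, -0.002]
wrist_force: [-1.3, 0.6, -0.5]
finger_gap: 0.0425
[-1.25156393  0.56773443 -0.51555267]
```

View pics/wrist14.png

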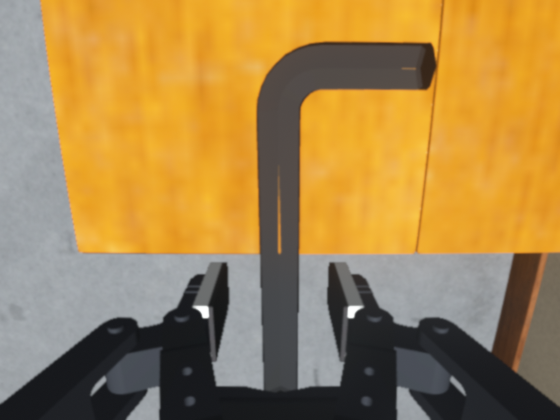

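View pics/scene14.png

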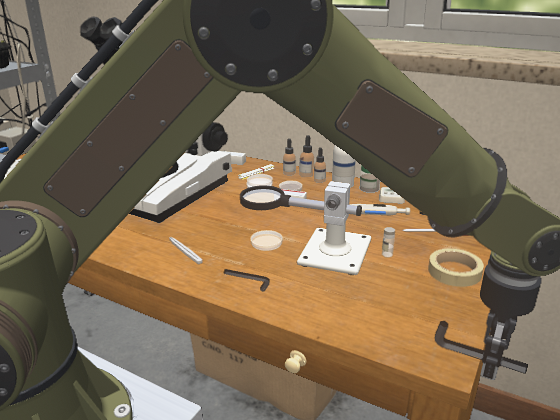

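Wrist view: the key rests flat across the edge, with the bend at (275,60) and the edge at row 252. I'll regrip near the centre of mass, over the table, with a shallow bite.

```bash
python3 -m jog '[[[0,0,0],[0,0,-0.015],0.5],[[0,0,0],[0,0,-0.03],0.5],[[0,0,0],[0.02,0,-0.03],0.5],[[0,0,0],[0.036,0,-0.03],0.5],[[0,0,0],[0.036,0,-0.03],0.5]]'; python3 -m jog '[[[0,0,0],[0,0,0.005],0.5],[[0,0,0],[0,0,0.01],0.5],[[0,0,0],[0,0,0.014],0.5],[[0,0,0],[0,0,0.014],0.5]]'
```

```text
t: 23.85
tcp_pos: [0.4313, -0.4639, 0.0207]
tcp_rot: [0.707, 0.707, -0.001, -0.002]
wrist_force: [0.4, 0.2, -0.0]
finger_gap: 0.0428
t: 24.18
tcp_pos: [0.4301, -0.4657, 0.0034]
tcp_rot: [0.707, 0.707, -0.001, -0.003]
wrist_force: [-0.2, 0.7, -1.1]
finger_gap: 0.0425
```

```bash
python3 -m jog '[[[0,0,0],[0,0,0],0.5],[[0,0,0],[0,0,0],0.5]]'; python3 - <<'E'
from h import *
im=grab_frame("wrist");cv2.imwrite("pics/w15.png",im[:,:,::-1])
E
```

```text
t: 24.35
tcp_pos: [0.4305, -0.4658, 0.0046]
tcp_rot: [0.707, 0.707, -0.001, -0.002]
wrist_force: [-0.9, 0.1, -0.0]
finger_gap: 0.0428
```

View pics/w15.png

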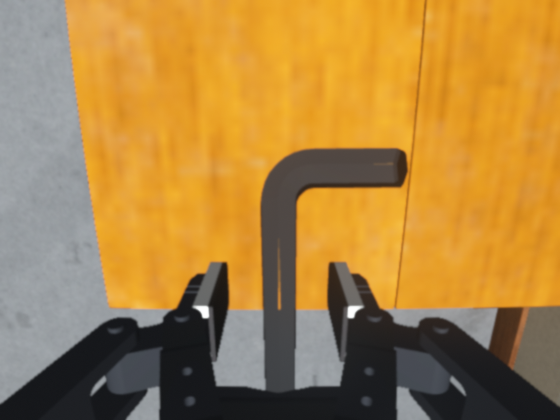

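```bash
python3 -m jog '[[[0,0,0],[0,0,0.001],0.7],[[0,0,0],[0,0,0.001],0.9],[[0,0,0],[0,0,0.001],1],[[0,0,0],[0,0,0.001],1],[[0,0,0],[0,0,0.001],1]]' 60; python3 -m jog '[[[0,0,0],[0,0,0],1],[[0,0,0],[0,0,-0.003],1],[[0,0,0],[0,0,-0.008],1],[[0,0,0],[0,0,-0.015],1],[[0,0,0],[0,0,-0.02],1]]' ; python3 - <<'E'
from h import *
for n in ("wrist","scene"):
    im=grab_frame(n);cv2.imwrite(f"pics/{n}16.png",im[:,:,::-1])
E
```

```text
t: 24.82
tcp_pos: [0.4307, -0.4656, 0.0039]
tcp_rot: [0.707, 0.707, -0.001, -0.002]
wrist_force: [0.1, 0.5, 1.6]
finger_gap: 0.0117
t: 25.23
tcp_pos: [0.4308, -0.4656, 0.0246]
tcp_rot: [0.707, 0.707, -0.001, -0.002]
wrist_force: [0.1, -0.5, -2.1]
finger_gap: 0.0118
```

View pics/wrist16.png

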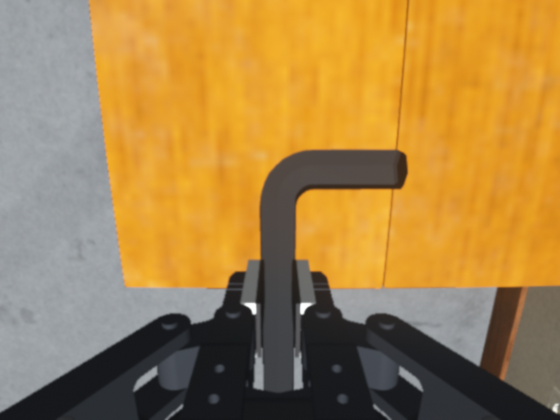

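View pics/scene16.png

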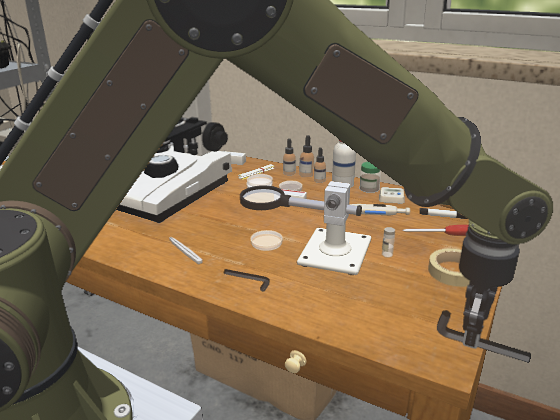

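```bash
python3 -m jog '[[[0,0,0],[0.025,0,0],1],[[0,0,0],[0.055,0,0],1],[[0,0,0],[0.085,0,0],1],[[0,0,0],[0.11,0,0],1],[[0,0,0],[0.12,0,0],1]]'; python3 -m jog '[[[0,0,0],[0,0,0],1],[[0,0,0],[0,0,0.005],1],[[0,0,0],[0,0,0.011],1],[[0,0,0],[0,0,0.016],1],[[0,0,0],[0,0,0.017],1]]'; python3 -m jog '[[[0,0,0],[0,0,0],1],[[0,0,0],[0,0,0.0005],1],[[0,0,0],[0,0,0.001],1]]'
```

```text
t: 25.75
tcp_pos: [0.4305, -0.3427, 0.0236]
tcp_rot: [0.707, 0.708, -0.001, -0.003]
wrist_force: [0.2, 0.0, -3.9]
finger_gap: 0.012
t: 26.17
tcp_pos: [0.43, -0.3459, 0.0053]
tcp_rot: [0.708, 0.707, -0.001, -0.003]
wrist_force: [-0.4, -0.7, -2.5]
finger_gap: 0.0116
t: 26.42
tcp_pos: [0.4307, -0.3458, 0.0058]
tcp_rot: [0.707, 0.707, -0.001, -0.002]
wrist_force: [0.4, -0.2, -3.1]
finger_gap: 0.0118
```

```bash
python3 -m jog '[[[0,0,0],[0,0,0.0005],1],[[0,0,0],[0,0,0.001],1],[[0,0,0],[0,0,0.001],1]]'; python3 -m jog '[[[0,0,0],[0,0,0.0005],1],[[0,0,0],[0,0,0.001],1],[[0,0,0],[0,0,0.001],1]]';python3 -m jog '[[[0,0,0],[0,0,0.0003],1],[[0,0,0],[0,0,0.0005],1],[[0,0,0],[0,0,0.0005],1]]'
```

```text
t: 26.67
tcp_pos: [0.4306, -0.3455, 0.0048]
tcp_rot: [0.707, 0.707, -0.001, -0.002]
wrist_force: [0.0, -0.2, -3.1]
finger_gap: 0.0117
t: 26.92
tcp_pos: [0.4307, -0.3456, 0.004]
tcp_rot: [0.707, 0.707, -0.001, -0.002]
wrist_force: [-1.0, 1.4, -0.1]
finger_gap: 0.0122
t: 27.17
tcp_pos: [0.4307, -0.3456, 0.0039]
tcp_rot: [0.707, 0.707, -0.001, -0.002]
wrist_force: [-2.6, 2.8, 6.6]
finger_gap: 0.0118
```

Contact. Release, then retreat upward.

```bash
python3 -m jog '[[[0,0,0],[0,0,-0.0008],1],[[0,0,0],[0,0,-0.0008],0.8],[[0,0,0],[0,0,-0.0008],0.6],[[0,0,0],[0,0,-0.0008],0.5],[[0,0,0],[0,0,-0.0008],0.5]]'; python3 -m jog '[[[0,0,0],[0,0,-0.01],0.5],[[0,0,0],[0,0,-0.03],0.5],[[0,0,0],[0,0,-0.06],0.5],[[0,0,0],[0,0,-0.1],0.5],[[0,0,0],[0,0,-0.14],0.5]]';python3 -m jog '[[[0,0,0],[-0.03,-0.03,-0.02],0.5],[[0,0,0],[-0.06,-0.06,-0.03],0.5],[[0,0,0],[-0.06,-0.06,-0.03],0.5],[[0,0,0],[-0.06,-0.06,-0.03],0.5]]'; python3 - <<'E'
from h import *
for n in ("wrist","scene","top"):
    im=grab_frame(n);cv2.imwrite(f"pics/{n}17.png",im[:,:,::-1])
for q in("key","vial","sample_dish"): print(q,[(d["position"].round(4) if hasattr(d["position"],"round") else d["position"],round(d["confidence"],2)) for d in spot_in(q,"scene")])
im=cv2.imread("pics/scene17.png");cv2.imwrite("pics/s17.png",cv2.resize(im[170:340,290:510],None,fx=3.4,fy=3.4,interpolation=cv2.INTER_CUBIC))
E
```

```text
t: 27.58
tcp_pos: [0.4307, -0.3456, 0.0041]
tcp_rot: [0.707, 0.707, -0.001, -0.002]
wrist_force: [-0.1, 0.1, 0.3]
finger_gap: 0.0424
t: 28.0
tcp_pos: [0.4309, -0.3453, 0.146]
tcp_rot: [0.707, 0.707, -0.001, -0.003]
wrist_force: [0.5, -0.8, 0.0]
finger_gap: 0.0427
t: 28.33
tcp_pos: [0.3701, -0.4073, 0.176]
tcp_rot: [0.708, 0.706, -0.002, -0.001]
wrist_force: [0.6, -0.5, -0.5]
finger_gap: 0.0427
key [([0.4344, -0.3561, 0.0], 0.81), ([0.4496, -0.052, 0.0078], 0.81), ([0.5701, -0.1626, 0.141], 0.75)]
vial [([0.6513, -0.26, 0.0353], 0.77)]
sample_dish [([0.5708, -0.0101, 0.0112], 0.57)]
```

View pics/s17.png

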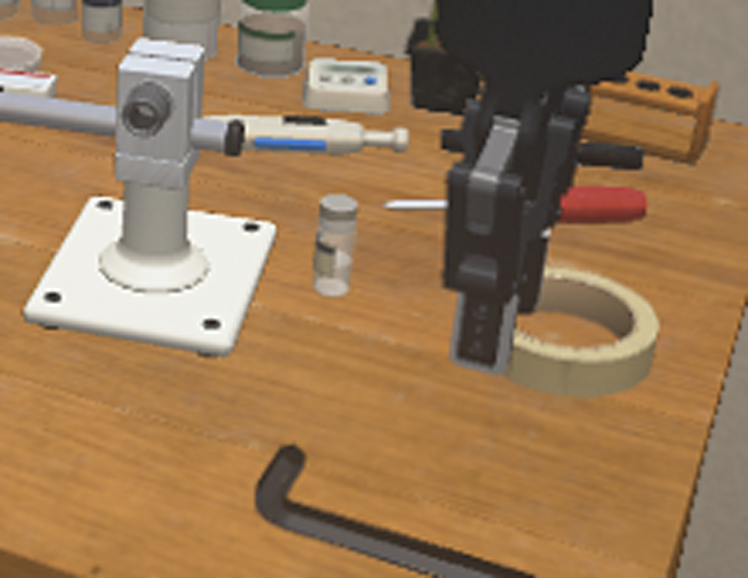

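View pics/wrist17.png

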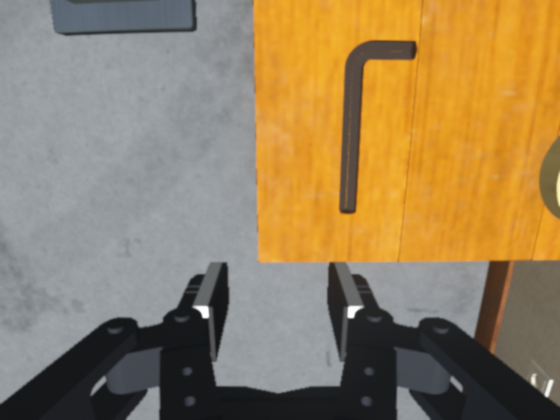

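View pics/top17.png

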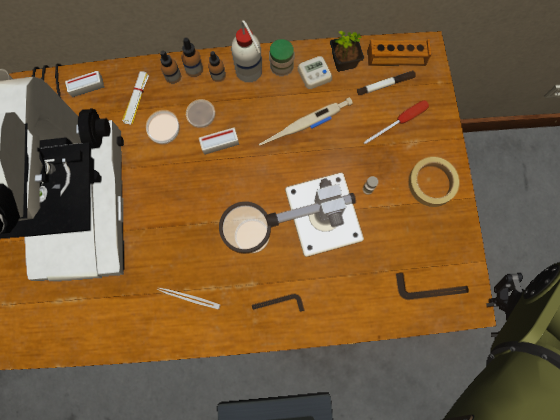

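```bash
python3 -c "
from plant import *
print(sign_off())"
```

```text
the job is handed in; nothing more can be done
None
```

The bolt is run to its stop and pulled tight, and the key is out and lying flat on the bare table. I handed the job in at about 28.5 s, with no verdict reported.

- **Key out and flipped:** I gripped the larger key on its long arm, drew it out, turned it, and pushed the short arm in until it bottomed in the socket.
- **Tightening:** I turned the bolt clockwise until it came up solid, then pulled it tight twice. The raw torque reading was about 1.78 N m. Of that, 0.3 N m is sensor bias, measured in the play and again with the key free, so the pull was about 1.4 to 1.5 N m. Single readings scatter by about 0.1 N m.
- **Laying down:** The fingers reached too far past the key to set it down in the middle of the table. I first rested it across the right edge, regripped it shallower, then laid it down about 60 mm inside that edge.

**Last checks:**
- The final pictures show the key wholly on the table and the robot clear of everything.
- The vial and dish were found within about 5 mm of where they were first seen, which is the detector's accuracy.
- I did not confirm the bolt's final angle by eye. It rests on the torque rise, which came at the same place both times.
- The tool stood at 0.77 rad at the final pull. That is more than the 0.60 stop, but it fits once the 4 degrees of play and the give in the grip are allowed for.

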